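Fit the fuses in the pump fuse block

TASK

Throw the isolator lever fully over to off, then squeeze the two side tabs of the fuse block's cover together, lift the cover off and stand it aside on the shelf, then snap every fuse lying on the shelf fully down into a bay of its own (any bays). Then put the cover back so that it sits flat on the block with both tabs sprung out and latched, and last of all throw the isolator lever fully back to on. Do not disturb the mug, the rivet tin or the clevis.

Things in the scene. Friction and masses are not known exactly. Their poses are not given: they have to be found in the camera images.
- block: fixed fuse block: black plinth 216 x 94 x 12 mm (x, y, z). Origin at the centre of its underside, x along its length, z up. Four bays in a row along x. In each a bearer 16 mm wide (x), 28 mm long, 10 mm tall on the plinth carries the fuse's underside at z = 22 mm, with a copper spring jaw, 14 mm wide, at its +y and -y end
- bay1 (a point): middle of a seated fuse in this bay: x = -80, y = 0, z = 33 mm in the block's frame, axes as the block's; the fuse lies along y. Jaws 51 mm apart at their top (22 mm above this point), 39 mm at a nip (9.5 mm above), 48 mm below: a fuse pushed straight down spreads them (up to 15 N) till they close over it. Four 3 mm posts at x = +-13, y = +-20.5 mm from here, up to 3 mm above it, stand beside its cone ends
- bay2 (a point): the same in the next bay, x = -30 mm
- bay3 (a point): the same, x = 30 mm
- bay4 (a point): the same, x = 80 mm
- catch_a (a point): top centre of the steel catch bridge at mid-length of the block's +y side (x = 0, y = 33, z = 29.5 mm in the block's frame): 40 mm long in x, 6 mm wide in y; a cover hook springs out under it (3 mm play upward). Fingertips that squeeze the tabs must stay above it, that is 19 mm or more above the cover's rim
- catch_b (a point): the same on the block's -y side
- cover: grey hood cover, open below: 212 x 68 x 54 mm (x, y, z), walls 3 mm, 220 g. Origin at the middle of its lower rim, x along its length, z up. On the block the rim rests on the plinth (origin at 0, 0, 12 mm in the block's frame, either way round); on the shelf it stands on its rim too. A hook below each tab (1 to 11 mm above the rim) holds it under the block's catch
- tabs (a point): point midway between the cover's two black ribbed tabs, 33 mm above its rim, x and y = 0. The cover is cut away round them (54 mm long, roof 52 mm wide there). Tab faces: 30 mm wide, 19 to 48 mm above the rim, 68 mm apart over both at rest (along y), 56 mm squeezed. With both in over 5 mm the cover lifts out and sets down freely; let go, the hooks spring out
- tab_a (a joint): tab on the cover's +y side: 0 m at rest, up to 0.006 m pressed in; spring, about 6 N fully in
- tab_b (a joint): the same on the cover's -y side
- fuse1: square ceramic cartridge fuse with copper caps, lying on the shelf: body 22 x 36 x 22 mm (x, y, z), each end carries a 5 mm long cone that narrows from 20 to 12 mm diameter, so 46 mm long over all; 60 g. Origin at its middle (11 mm above the shelf when lying); y runs along its length; the four long sides are alike, any of them may be up. It may be absent in a run.
- fuse2: square ceramic cartridge fuse with copper caps, lying on the shelf: body 22 x 36 x 22 mm (x, y, z), each end carries a 5 mm long cone that narrows from 20 to 12 mm diameter, so 46 mm long over all; 60 g. Origin at its middle (11 mm above the shelf when lying); y runs along its length; the four long sides are alike, any of them may be up. It may be absent in a run.
- fuse3: square ceramic cartridge fuse with copper caps, lying on the shelf: body 22 x 36 x 22 mm (x, y, z), each end carries a 5 mm long cone that narrows from 20 to 12 mm diameter, so 46 mm long over all; 60 g. Origin at its middle (11 mm above the shelf when lying); y runs along its length; the four long sides are alike, any of them may be up. It may be absent in a run.
- fuse4: square ceramic cartridge fuse with copper caps, lying on the shelf: body 22 x 36 x 22 mm (x, y, z), each end carries a 5 mm long cone that narrows from 20 to 12 mm diameter, so 46 mm long over all; 60 g. Origin at its middle (11 mm above the shelf when lying); y runs along its length; the four long sides are alike, any of them may be up. It may be absent in a run.
- isolator_base: fixed isolator switch box 70 x 50 x 25 mm; origin at the centre of its underside. Its lever pivots about the box's y axis through (0, 0, 22 mm) and swings from leaning to -x (off) to leaning to +x (on) of this frame
- isolator (a joint): lever of the isolator: 0 rad off (leaning 0.5 rad to -x), 1.0 rad fully on (leaning 0.5 rad to +x); stays where it is left, about 1 N at the tip
- isolator_tip (a point): centre of the 26 mm black ball on the lever's end, 70 mm from the pivot; the rod below it is 10 mm thick
- mug: chipped blue enamel mug, 84 mm wide, 85 mm tall, bystander; origin under its centre
- rivet_tin: copper rivet tin, 71 mm wide, 52 mm tall, bystander; origin under its centre
- clevis: black iron clevis 62 x 66 x 28 mm lying flat, bystander; origin under its middle
Mind the look-alikes: they are no part of the job. What is shaped like the fuse4 but green is not meant.

How it is judged:
By the outcome, as a careful person would: the job done as asked, in the order asked, and still so for the second after the job is handed in, with the robot touching nothing.
Of fuse1, fuse2, fuse3, fuse4 only 3 to 4 are there at a start; the rules pass over those that are not, and their reading is None.
At some moment in a run one of fuse1, fuse2, fuse3, fuse4 may be knocked a few centimetres aside while the robot is not near it.
Once in a run the grip may slacken for a moment while it holds something.
It also fails if it takes over 210 s, if anything falls off the work surface, if the arm or the gripper's body presses on something with over 40 N, if the wrist force passes 120 N, or if a joint passes its speed limit or range.

ROBOT

A 6-joint arm with a two-finger parallel gripper is mounted at the origin on the work surface. World frame = base frame: x ahead of the robot, y to its left, z up, the work surface at z = 0. Lengths are in m, angles in degrees, forces in N, time in s.
With the tool pointing down it reaches from about 0.3 to 0.75 m from the base axis. Payload 8.5 kg.
Tool frame: the origin (TCP) lies on the centre line of the jaws, within the pads' length; the fingertips stand 25 mm ahead of it and the grasp point (between the pads) lies 6 mm ahead of it; z points along the fingers, y is the line along which they close (so a half turn about z gives the same grasp; the last joint's range is limited). The gripper opens to 85 mm and grips with 20 to 120 N. Pads are 22 mm wide; open, the fingers measure 114 mm over their backs; the gripper's body (76 mm by 85 mm) begins 54 mm behind the grasp point. The pads swing forward as they close: fully open they stand 13 mm farther back than shut.
Start: joints at [-78.455, 21.807, 74.336, -0, 83.858, -12.336], TCP at [0.223, -0.503, 0.256] pointing down, gripper open.
Joint ranges: [-178.18, 178.18], [-50.72, 133.34], [12.68, 142.11], [-81.47, 261.47], [9.98, 163.14], [-165.26, 165.26]. Speed limits (degrees/s): [136.94, 136.94, 180, 180, 180, 180].

INTERFACE

Orientations are given as a 3x3 rotation matrix whose columns are the frame's x, y, z axes.
In Python, from rig import telemetry, optics, env gives the robot as it stands.
- The arm moves only by the tool send_rows, never from a script. Its argument "deltas" is a list that holds one entry, the list of rows, each a list of 7 numbers: the shift along the tool's x, y, z in m, then the turn, a rotation vector about the tool's x, y, z in rad, then the opening, from -1 (shut) to 1 (fully open), so that 0 is half open. In form: [[[x, y, z, ax, ay, az, grip], ...]]. A call has 1 to 12 rows; each row shifts and turns the commanded pose from where the row before left it, along the tool's axes as they then stand; what a row does not reach is not made up. A row lasts 1/8 s, in which the tool goes at most 62.5 mm and 10.7 degrees, less where a joint would pass 70% of its speed; a pose out of reach is approached as far as the arm can. A call is refused whole if a number of a shift passes 0.0625 or a number of a turn 0.188, either way. A call with a gripper value outside its range is refused whole. The fingers move at their own pace and stop on an object; "squeeze" is the grip in N (left out, the last holds). Time passes only in rows, so rows that do not move let the fingers close. It gives the time, the measured TCP pose, the force, the opening and the grip force at its end, in the units of the state.
- telemetry.observe(): the state, without advancing time (a new reading comes with each control period).
- optics.get_image(name): name is "scene" or "side" or "wrist"; returns a dict with "image" (384x512x3 uint8, red, green, blue), "range_z" (384x512 float32, m along the optical axis (not along the pixel's ray), 0 where there is no reading), "K" (3x3 intrinsics, pixels), "rvec" (rotation vector, rad) and "tvec" (3), from world to camera coordinates, as OpenCV has them; the wrist camera has in their place "hand_eye" (4x4, takes a point from camera to tool coordinates, whose origin is the TCP and whose axes are the flange's). Camera axes: x right, y down, z forward; pixel columns grow to the right and rows downward; lengths in m; the calibration is good to about 2 mm. A picture is of the moment at which its call begins: read the wrist's pose just before it.
- env.close_job(): hands the job in; it is judged then, once.
The state is a dict: "time_s": time; "q": joint angles; "qvel": joint speeds; "joint_efforts": joint torques, N m; "position": TCP position; "tool_rot": TCP orientation; "ft_force": force on the tool from outside, world axes, zero at the start; "wrist_torque": the same for the moment, N m; "grip_width": finger opening in m; "gripper_force": force on a finger pad.
Only numpy, scipy, OpenCV 4.12 (cv2) and the standard library are available. Lean on these libraries where they do the work, as an engineer would, in place of code of your own. Each camera call takes 0.05 s, during which the arm holds its last target. There are 200 camera calls.

## Working session

There is one attempt and no reset: what is moved stays moved. The work goes in short steps, Python scripts to look and compute and a tool call to move; the robot and the scene stay as the last step left them, time stands still between calls to the robot, and variables do not carry over. Pictures are saved under pics/ and viewed, at most 14 in all, crops included, and the job is handed in when it is done.

Besides the shell and the picture viewer there is one more tool, called by a JSON object that holds its "method" and its "body", one argument or row to a line. send_rows: Moves the arm, as the interface text tells. Its arguments: {"type":"object","properties":{"deltas":{"type":"array"},"squeeze":{"type":"number"}},"required":["deltas"]}

```bash
ls; mkdir -p pics
cat > h.py <<'E'
import numpy as np, cv2
from rig import telemetry, optics, env
def cap(n):
    s=telemetry.observe(); d=optics.get_image(n)
    if n=='wrist':
        T=np.eye(4); T[:3,:3]=np.array(s['tool_rot']); T[:3,3]=s['position']
        M=T@np.array(d['hand_eye'])
    else:
        R=cv2.Rodrigues(np.array(d['rvec'],float))[0]; M=np.eye(4); M[:3,:3]=R.T; M[:3,3]=-R.T@np.array(d['tvec'],float).ravel()
    d['M']=M; return d
def cloud(d):
    z=d['range_z']; K=np.array(d['K']); v,u=np.mgrid[:z.shape[0],:z.shape[1]]
    P=np.stack([(u-K[0,2])/K[0,0]*z,(v-K[1,2])/K[1,1]*z,z],-1)
    P=P@d['M'][:3,:3].T+d['M'][:3,3]; P[z<=0]=np.nan; return P
def save(d,n): cv2.imwrite('pics/'+n+'.png',d['image'][:,:,::-1])
def st():
    s=telemetry.observe(); print('t',round(s['time_s'],2),'p',np.round(s['position'],4),'R',np.round(s['tool_rot'],3).tolist(),'F',np.round(s['ft_force'],1),'w',round(s['grip_width'],4),'gf',s['gripper_force'],'q',np.round(s['q'],1)); return s
E
python3 - <<'E'
from h import *
st()
a=[cap(n) for n in('scene','side','wrist')]
for d,n in zip(a,('scene','side','wrist')): print(n,np.round(d['M'],3).tolist(),np.array(d['K']).tolist())
cv2.imwrite('pics/a.png',np.hstack([cv2.resize(a[0]['image'],(800,600))])[:,:,::-1]); save(a[1],'b')
E
```

```text
pics
t 0.0 p [ 0.2226 -0.5026  0.2557] R [[0.914, 0.405, -0.0], [0.405, -0.914, 0.001], [0.0, -0.001, -1.0]] F [-0.2  1.2  0.5] w 0.0857 gf 0.0 q [-78.5  21.8  74.4   0.   83.9 -12.3]
scene [[-0.405, 0.714, -0.571, 1.12], [0.914, 0.307, -0.265, 0.209], [-0.014, -0.629, -0.777, 0.884], [0.0, 0.0, 0.0, 1.0]] [[360.6566342696082, 0.0, 253.69719437731612], [0.0, 360.6566342696082, 192.52636517905685], [0.0, 0.0, 1.0]]
side [[-0.88, -0.321, 0.35, 0.181], [-0.475, 0.611, -0.633, 0.652], [-0.011, -0.723, -0.69, 0.829], [0.0, 0.0, 0.0, 1.0]] [[425.8698118011799, 0.0, 255.56851656809218], [0.0, 425.8698118011799, 194.04031968999342], [0.0, 0.0, 1.0]]
wrist [[0.405, -0.869, -0.285, 0.296], [-0.914, -0.386, -0.124, -0.471], [-0.002, 0.311, -0.95, 0.374], [0.0, 0.0, 0.0, 1.0]] [[343.3308469239384, 0.0, 256.0801388387104], [0.0, 343.3308469239384, 193.87043191331466], [0.0, 0.0, 1.0]]
```

View pics/a.png

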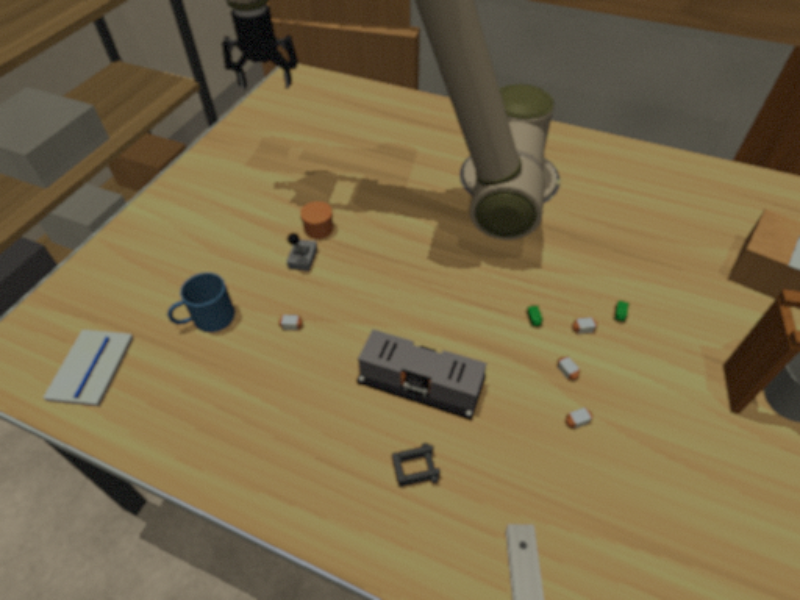

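View pics/b.png

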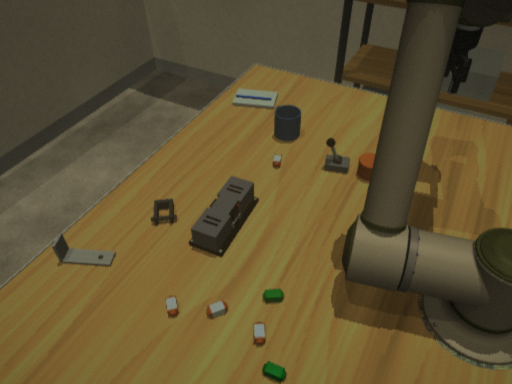

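The scene shows the cover on the block at about (420,375), the isolator at (300,250) and white fuses at (290,322), (585,325), (568,367) and (578,417). The green look-alikes are at (535,315) and (622,311), the mug at (207,302), the tin at (317,220) and the clevis at (415,465).

```bash
cat >> h.py <<'E'
def blobs(P,mask,amin=15):
    n,l,s,c=cv2.connectedComponentsWithStats(mask.astype(np.uint8),connectivity=8)
    for i in range(1,n):
        if s[i,4]<amin: continue
        Q=P[l==i]; Q=Q[~np.isnan(Q[:,0])]
        if len(Q)<amin: continue
        yield i,c[i],Q,l==i
E
python3 - <<'E'
from h import *
for n in('scene','side'):
    d=cap(n);P=cloud(d);h=cv2.cvtColor(d['image'],cv2.COLOR_RGB2HSV)
    ok=(P[...,2]>0.007)&(P[...,2]<0.2)&(P[...,0]>0.2)&(P[...,0]<0.9)&(abs(P[...,1])<0.6)
    print(n)
    for i,c,Q,m in blobs(P,ok):
        zt=np.percentile(Q[:,2],95); T=Q[Q[:,2]>zt-0.008]
        r=cv2.minAreaRect((T[:,:2]*1000).astype(np.float32))
        print(c.round(),len(Q),'ztop',round(zt,4),'top rect',np.round(r[0]),np.round(r[1]),round(r[2]),'hsv',np.median(h[m],0),'all',np.round(Q.min(0),3),np.round(Q.max(0),3))
E
```

```text
scene
[325. 131.] 1658 ztop 0.1972 top rect [251.  37.] [ 81. 108.] 16 hsv [25. 93. 55.] all [ 0.2   -0.027  0.06 ] [0.305 0.126 0.2  ]
[202. 140.] 404 ztop 0.0545 top rect [ 350. -340.] [68. 70.] 88 hsv [ 13. 166. 140.] all [ 0.315 -0.374  0.007] [ 0.385 -0.305  0.057]
[192. 161.] 340 ztop 0.0968 top rect [ 471. -319.] [20. 23.] 78 hsv [24.  22.  70.5] all [ 0.406 -0.353  0.007] [ 0.483 -0.295  0.102]
[130. 193.] 1070 ztop 0.0849 top rect [ 648. -410.] [83. 83.] 39 hsv [101. 114.  51.] all [ 0.606 -0.457  0.007] [ 0.711 -0.368  0.089]
[487. 232.] 2078 ztop 0.1911 top rect [423. 525.] [102.  15.] 19 hsv [ 14. 178.  50.] all [0.371 0.514 0.007] [0.473 0.6   0.2  ]
[397. 198.] 107 ztop 0.0248 top rect [330. 323.] [50. 22.] 4 hsv [ 62. 174. 108.] all [0.305 0.311 0.007] [0.354 0.335 0.026]
[342. 201.] 110 ztop 0.0247 top rect [407. 171.] [43. 22.] 32 hsv [ 63.5 181.  106.5] all [0.385 0.153 0.008] [0.428 0.189 0.026]
[185. 206.] 114 ztop 0.0245 top rect [ 610. -257.] [22. 44.] 17 hsv [ 25.   33.5 141.5] all [ 0.595 -0.278  0.007] [ 0.625 -0.235  0.027]
[374. 208.] 128 ztop 0.0238 top re
[... 2379 characters left out ...]
[28.  44.5 89.5] all [0.878 0.306 0.007] [0.9   0.324 0.022]
[273. 295.] 225 ztop 0.0229 top rect [406. 173.] [45. 24.] 36 hsv [ 54. 175.  84.] all [0.384 0.156 0.007] [0.428 0.19  0.025]
[171. 306.] 202 ztop 0.0232 top rect [590. 299.] [22. 45.] 44 hsv [ 25.   50.5 129. ] all [0.57  0.28  0.008] [0.609 0.32  0.024]
[216. 308.] 233 ztop 0.0231 top rect [498. 260.] [44. 23.] 54 hsv [ 29.  60. 125.] all [0.48  0.24  0.007] [0.517 0.28  0.025]
[259. 333.] 230 ztop 0.0231 top rect [391. 266.] [21. 45.] 28 hsv [ 27.   42.5 127. ] all [0.374 0.243 0.007] [0.409 0.289 0.025]
[274. 371.] 307 ztop 0.0228 top rect [328. 324.] [45. 23.] 5 hsv [ 62. 191.  85.] all [0.305 0.312 0.007] [0.351 0.336 0.025]
```

```bash
cat >> h.py <<'E'
def go(x,y,z,yaw,n=None):
    """print tool-frame delta to the target; yaw = world heading of tool x (mod 180)"""
    s=telemetry.observe(); R=np.array(s['tool_rot']); p=np.array(s['position'])
    cur=np.degrees(np.arctan2(R[1,0],R[0,0]))
    q6=lambda yw:(np.degrees(np.arctan2(y,x))+90-yw+180)%360-180
    yw=min((yaw,yaw+180),key=lambda a:abs(q6(a)))
    q6c=s['q'][5]; dz=np.radians(q6(yw)-q6c+ (s['q'][0]-np.degrees(np.arctan2(y,x))))
    d=R.T@(np.array([x,y,z])-p)
    nt=int(np.ceil(max(abs(d))/0.06)); nr=int(np.ceil(abs(dz)/0.18))
    print('go',(x,y,z,round(yaw,1)),'d',d.round(4),'|',nt,'rows of',(d/max(nt,1)).round(4),'; turn',round(dz,4),nr,'rows of',round(dz/max(nr,1),4),'q6',round(q6(yw)))
def rect(T):
    r=cv2.minAreaRect((T[:,:2]*1000).astype(np.float32)); return np.round(r[0],1),np.round(r[1],1),round(r[2],1)
E
python3 - <<'E'
from h import *
for n in('scene','side'):
    d=cap(n);P=cloud(d);z=P[...,2]
    near=lambda x,y,r:(np.hypot(P[...,0]-x,P[...,1]-y)<r)
    m=near(.44,-.32,.06)&(z>.019)&(z<.031); Q=P[m]; print(n,'base top',len(Q),rect(Q),np.median(Q[:,2]))
    B=P[near(.47,-.317,.035)&(z>.07)]; print('ball',B.mean(0),B.min(0),B.max(0))
    A=np.c_[2*B,np.ones(len(B))]; print('sph',np.linalg.lstsq(A,(B**2).sum(1),rcond=None)[0][:3])
    r=P[near(.622,.022,.14)&(z>.058)&(z<.075)]; print('roof',rect(r),np.median(r[:,2]))
go(.47,-.318,.19,0)
save(cap('wrist'),'w0')
E
```

```text
scene base top 196 (array([ 431.3, -329. ]), array([98.5, 49.6]), 13.6) 0.02499403468742767
ball [ 0.47298262 -0.31629463  0.09311735] [ 0.45886639 -0.33119491  0.07937703] [ 0.48212586 -0.30590134  0.1011448 ]
sph [ 0.470157   -0.31879892  0.08910224]
roof (array([621.7,  21.8]), array([ 72. , 211.9]), 3.3) 0.0662081788862312
side base top 235 (array([ 442.5, -324.1]), array([69.5, 57.1]), 14.8) 0.023965964389809913
ball [ 0.46689399 -0.31314198  0.08914783] [ 0.45671096 -0.32585278  0.07088877] [ 0.48079794 -0.3055576   0.09919199]
sph [ 0.46826944 -0.31891674  0.08538944]
roof (array([622.3,  23. ]), array([ 70.8, 217.8]), 3.4) 0.06480717528538704
go (0.47, -0.318, 0.19, 0) d [ 0.301  -0.0689  0.0662] | 6 rows of [ 0.0502 -0.0115  0.011 ] ; turn 0.4168 3 rows of 0.1389 q6 56
```

View pics/w0.png

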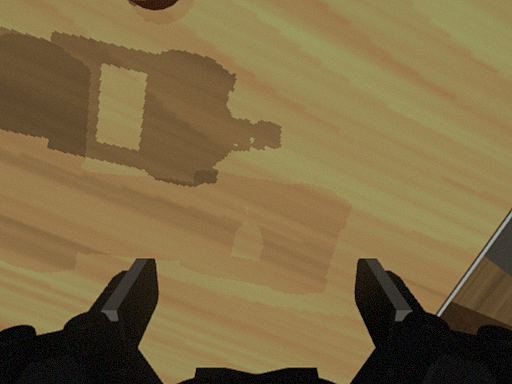

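The wrist view shows open table below the gripper, with the fingers at the bottom left and right. Next is the lever: isolator yaw is about 14.5°, base near (437,-327), ball at (470,-318).

```bash
python3 -c "
from h import *
go(.470,-.3185,.15,14.5)"
```

```text
go (0.47, -0.3185, 0.15, 14.5) d [ 0.3008 -0.0684  0.1063] | 6 rows of [ 0.0501 -0.0114  0.0177] ; turn 0.1638 1 rows of 0.1638 q6 41
```

{"method": "send_rows", "body": {
  "deltas": [
    [[0.0501,-0.0114,0.0177,0,0,0,1],[0.0501,-0.0114,0.0177,0,0,0,1],[0.0501,-0.0114,0.0177,0,0,0,1],[0.0501,-0.0114,0.0177,0,0,0,1],[0.0501,-0.0114,0.0177,0,0,0,1],[0.0501,-0.0114,0.0177,0,0,0,1],[0,0,0,0,0,0.164,1],[0,0,0,0,0,0,0.4]]
  ],
  "squeeze": 25
}}

```text
time_s: 1.4
position: [0.4701, -0.3184, 0.1499]
tool_rot: [[0.968, 0.252, -0.0], [0.252, -0.968, 0.0], [-0.0, -0.0, -1.0]]
ft_force: [0.9, -0.7, 0.1]
grip_width: 0.0698
gripper_force: 0.0
```

```bash
python3 -c "
from h import *
s=st()
d=cap('wrist');save(d,'w1');P=cloud(d);z=P[...,2]
near=lambda x,y,r:(np.hypot(P[...,0]-x,P[...,1]-y)<r)
Q=P[near(.44,-.32,.06)&(z>.019)&(z<.031)];print('base',len(Q),rect(Q))
B=P[near(.47,-.317,.03)&(z>.07)&(z<.11)]; A=np.c_[2*B,np.ones(len(B))]; print('sph',len(B),np.linalg.lstsq(A,(B**2).sum(1),rcond=None)[0][:3])
go(.470,-.3185,.09,14.5)
"
```

```text
t 1.4 p [ 0.4701 -0.3184  0.1499] R [[0.968, 0.252, -0.0], [0.252, -0.968, 0.0], [-0.0, -0.0, -1.0]] F [ 0.9 -0.7  0.1] w 0.0698 gf 0.0 q [-46.   29.1  80.9  -0.   70.   29.3]
base 3807 (array([ 430.6, -330.5]), array([96.5, 50.2]), 14.5)
sph 1600 [ 0.46887796 -0.32058746  0.08783018]
go (0.47, -0.3185, 0.09, 14.5) d [ 0.0003 -0.0002  0.0602] | 2 rows of [ 0.0001 -0.0001  0.0301] ; turn 0.0029 1 rows of 0.0029 q6 41
```

View pics/w1.png

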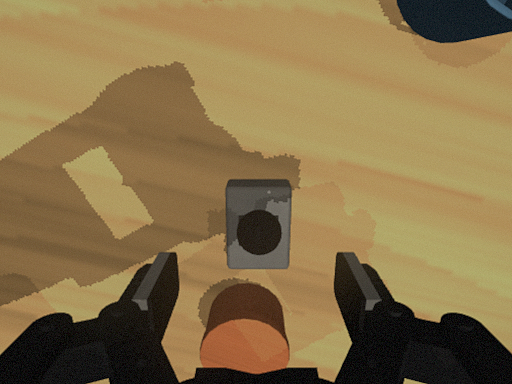

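The ball (260,232) lies ahead of the jaws, over its grey box, and the tin (245,335) is below the gripper. I'll descend and grip the ball.

{"method": "send_rows", "body": {
  "deltas": [
    [[0,0.001,0.03,0,0,0,0.4],[0,0,0.03,0,0,0,0.4],[0,0,0,0,0,0,-1],[0,0,0,0,0,0,-1],[0,0,0,0,0,0,-1],[0,0,0,0,0,0,-1],[0,0,0,0,0,0,-1]]
  ],
  "squeeze": 25
}}

```text
time_s: 2.33
position: [0.4706, -0.3199, 0.0911]
tool_rot: [[0.968, 0.25, 0.002], [0.25, -0.968, -0.001], [0.001, 0.002, -1.0]]
ft_force: [1.8, 2.3, 6.7]
grip_width: 0.0243
gripper_force: 24.9
```

```bash
python3 -c "
from h import *
d=cap('side');P=cloud(d);z=P[...,2]
near=lambda x,y,r:(np.hypot(P[...,0]-x,P[...,1]-y)<r)
Q=P[near(.445,-.322,.05)&(z>.019)&(z<.031)];c,s=np.cos(np.radians(14.5)),np.sin(np.radians(14.5))
u=Q[:,0]*c+Q[:,1]*s;v=-Q[:,0]*s+Q[:,1]*c;print(np.percentile(u,[1,99]),np.percentile(v,[1,99]), 'ball u',.469*c-.3195*s,-.469*s-.3195*c)
"
```

```text
[0.31405207 0.38148444] [-0.45054744 -0.39806611] ball u 0.37406483204193847 -0.42675139300233844
```

{"method": "send_rows", "body": {
  "deltas": [
    [[-0.01,0,-0.0031,0,0,0,-1],[-0.01,0,-0.0016,0,0,0,-1],[-0.01,0,-0.0002,0,0,0,-1],[-0.01,0,0.0013,0,0,0,-1],[-0.01,0,0.0028,0,0,0,-1],[-0.01,0,0.0046,0,0,0,-1],[-0.004,0,0.0025,0,0,0,-1],[0,0,0,0,0,0,-1]]
  ]
}}

```text
time_s: 3.38
position: [0.4073, -0.336, 0.0837]
tool_rot: [[0.968, 0.25, -0.001], [0.25, -0.968, -0.0], [-0.001, -0.0, -1.0]]
ft_force: [-2.1, -0.6, 4.4]
grip_width: 0.0242
gripper_force: 26.3
```

{"method": "send_rows", "body": {
  "deltas": [
    [[-0.004,0,0.002,0,0,0,-1],[-0.003,0,0.002,0,0,0,-1],[0,0,0,0,0,0,-1]]
  ]
}}

```text
time_s: 3.75
position: [0.4026, -0.3374, 0.0808]
tool_rot: [[0.968, 0.25, 0.004], [0.25, -0.968, -0.001], [0.003, 0.002, -1.0]]
ft_force: [8.5, 6.3, 13.8]
grip_width: 0.0245
gripper_force: 27.3
```

```bash
python3 -c "
from h import *
save(cap('side'),'s1'); i=cv2.imread('pics/s1.png')[110:200,280:420]; cv2.imwrite('pics/s1c.png',cv2.resize(i,None,fx=5,fy=5))"
```

```text
(no output)
```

View pics/s1c.png

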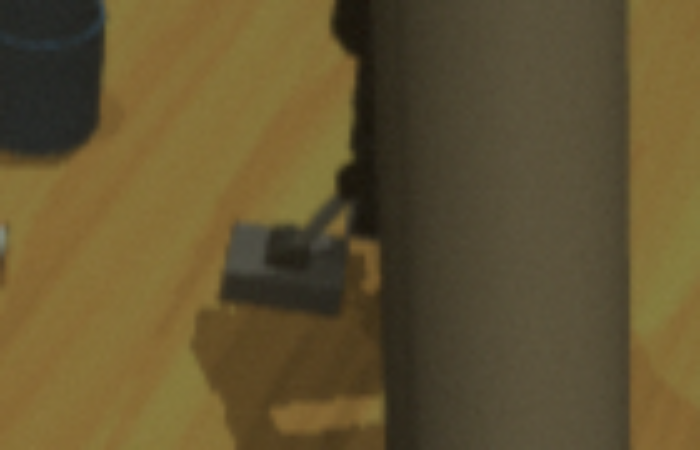

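The crop shows the lever (350,180) leaning over toward off, held at its stop with 8 N. I'll release it and go over the cover.

{"method": "send_rows", "body": {
  "deltas": [
    [[0.003,0,-0.001,0,0,0,0.3],[0,0,0,0,0,0,0.5],[0,0,0,0,0,0,0.8],[0,0,-0.04,0,0,0,1],[0,0,-0.06,0,0,0,1]]
  ],
  "squeeze": 40
}}

```text
time_s: 4.42
position: [0.4035, -0.3362, 0.1805]
tool_rot: [[0.968, 0.25, -0.003], [0.25, -0.968, 0.004], [-0.002, -0.004, -1.0]]
ft_force: [0.8, -1.0, -0.7]
grip_width: 0.0852
gripper_force: 0.0
```

```bash
python3 -c "
from h import *
go(.622,.0225,.18,93.3)
d=cap('scene');P=cloud(d);z=P[...,2]
B=P[(np.hypot(P[...,0]-.42,P[...,1]+.33)<.07)&(z>.07)&(z<.105)]; print('tip',len(B),B.mean(0))"
```

```text
go (0.622, 0.0225, 0.18, 93.3) d [ 0.3012 -0.2927  0.0012] | 6 rows of [ 0.0502 -0.0488  0.0002] ; turn -1.376 8 rows of -0.172 q6 -1
tip 56 [ 0.41551365 -0.33150511  0.08726767]
```

```bash
python3 -c "
from h import *
for n in ('wrist','side'):
  d=cap(n);P=cloud(d);z=P[...,2]
  B=P[(np.hypot(P[...,0]-.41,P[...,1]+.335)<.03)&(z>.075)&(z<.105)]; A=np.c_[2*B,np.ones(len(B))]; o=np.linalg.lstsq(A,(B**2).sum(1),rcond=None)[0][:3]
  Q=P[(np.hypot(P[...,0]-.445,P[...,1]+.322)<.05)&(z>.019)&(z<.031)];c,s=np.cos(np.radians(14.5)),np.sin(np.radians(14.5))
  u=Q[:,0]*c+Q[:,1]*s;print(n,len(B),o,'u',o[0]*c+o[1]*s,'base u',np.percentile(u,[1,99]),len(Q))
"
```

```text
wrist 1116 [ 0.41058555 -0.33546732  0.08461844] u 0.31351312291634525 base u [0.31323749 0.38134874] 3819
side 65 [ 0.41062457 -0.33170297  0.08511854] u 0.31449341775122025 base u [0.3131195  0.38144971] 235
```

{"method": "send_rows", "body": {
  "deltas": [
    [[0.0502,-0.0488,0,0,0,0,1],[0.0502,-0.0488,0,0,0,0,1],[0.0502,-0.0488,0,0,0,0,1],[0.0502,-0.0488,0,0,0,0,1],[0.0502,-0.0488,0,0,0,0,1],[0.0502,-0.0488,0,0,0,0,1],[0,0,0,0,0,-0.172,1],[0,0,0,0,0,-0.172,1],[0,0,0,0,0,-0.172,1],[0,0,0,0,0,-0.172,1],[0,0,0,0,0,-0.172,1],[0,0,0,0,0,-0.172,1]]
  ]
}}

```text
time_s: 6.08
position: [0.5986, -0.0164, 0.1789]
tool_rot: [[0.277, 0.961, -0.003], [0.961, -0.277, 0.001], [-0.0, -0.003, -1.0]]
ft_force: [0.1, -0.1, 0.1]
grip_width: 0.0856
gripper_force: 0.0
```

{"method": "send_rows", "body": {
  "deltas": [
    [[0,0,0,0,0,-0.172,1],[0,0,0,0,0,-0.172,1],[0,0,0,0,0,0,1]]
  ]
}}

```text
time_s: 6.45
position: [0.5987, -0.0163, 0.1792]
tool_rot: [[-0.056, 0.998, -0.003], [0.998, 0.056, 0.001], [0.001, -0.003, -1.0]]
ft_force: [0.0, -0.1, -0.1]
grip_width: 0.0854
gripper_force: 0.0
```

```bash
python3 -c "
from h import *
s=st();d=cap('wrist');save(d,'w2');P=cloud(d);z=P[...,2]
near=(np.hypot(P[...,0]-.622,P[...,1]-.022)<.15)
r=P[near&(z>.061)&(z<.072)]; print('roof',rect(r),np.median(r[:,2]),len(r))
r=P[near&(z>.007)&(z<.017)]; print('plinth',rect(r),np.median(r[:,2]),len(r))
go(.622,.0225,.061,93.3)
"
```

```text
t 6.45 p [ 0.5987 -0.0163  0.1792] R [[-0.056, 0.998, -0.003], [0.998, 0.056, 0.001], [0.001, -0.003, -1.0]] F [ 0.  -0.1 -0.1] w 0.0854 gf 0.0 q [-12.9  30.3  73.2  -0.   76.6 -16.1]
roof (array([622.9,  13.9]), array([ 68.4, 195.5]), 3.4) 0.06665307926757533 26923
plinth (array([673.2,  21.3]), array([195.6, 208.4]), 3.4) 0.012597014615061686 4171
go (0.622, 0.0225, 0.061, 93.3) d [0.0375 0.0255 0.1185] | 2 rows of [0.0187 0.0128 0.0592] ; turn -0.0033 1 rows of -0.0033 q6 -1
```

View pics/w2.png

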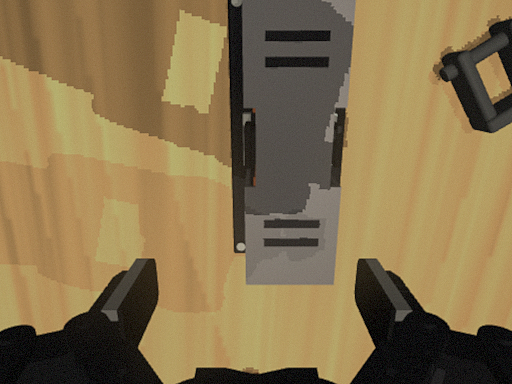

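The wrist view shows the roof at columns 245–350, with the tabs at (250,147) and (338,147) and the plinth edge on the left. The clevis is top right. Cover centre comes out at (0.6223, 0.0222).

{"method": "send_rows", "body": {
  "deltas": [
    [[0.0372,0.0258,0,0,0,0,1],[0,0,0.05,0,0,0,1],[0,0,0.04,0,0,0,1],[0,0,0.028,0,0,-0.003,1],[0,0,0,0,0,0,1]]
  ]
}}

```text
time_s: 7.12
position: [0.6216, 0.0224, 0.0605]
tool_rot: [[-0.058, 0.998, -0.005], [0.998, 0.058, 0.001], [0.001, -0.005, -1.0]]
ft_force: [0.2, 0.8, -0.0]
grip_width: 0.0854
gripper_force: 0.0
```

```bash
python3 -c "
from h import *
st(); go(.6223,.0222,.061,93.4)"
```

```text
t 7.12 p [0.6216 0.0224 0.0605] R [[-0.058, 0.998, -0.005], [0.998, 0.058, 0.001], [0.001, -0.005, -1.0]] F [ 0.2  0.8 -0. ] w 0.0854 gf 0.0 q [ -8.8  39.9  76.7  -0.   63.7 -12.2]
go (0.6223, 0.0222, 0.061, 93.4) d [-0.0003  0.0007 -0.0005] | 1 rows of [-0.0003  0.0007 -0.0005] ; turn -0.0012 1 rows of -0.0012 q6 -1
```

{"method": "send_rows", "body": {
  "deltas": [
    [[0,0.0006,0,0,0,0,0.3],[0,0,0,0,0,0,-1],[0,0,0,0,0,0,-1],[0,0,0,0,0,0,-1],[0,0,0,0,0,0,-1],[0,0,0,0,0,0,-1]]
  ],
  "squeeze": 45
}}

```text
time_s: 7.88
position: [0.6235, 0.0222, 0.0657]
tool_rot: [[-0.06, 0.998, 0.002], [0.998, 0.06, -0.001], [-0.001, 0.002, -1.0]]
ft_force: [-7.6, 0.0, 12.0]
grip_width: 0.0512
gripper_force: 45.4
```

```bash
python3 -c "
from h import *
a=cap('scene')['image'][190:300,210:330];b=cap('side')['image'][150:270,170:290]
f=lambda i:cv2.resize(i,(390,390))
cv2.imwrite('pics/g1.png',np.hstack([f(a),f(b)])[:,:,::-1])
"
```

```text
(no output)
```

View pics/g1.png

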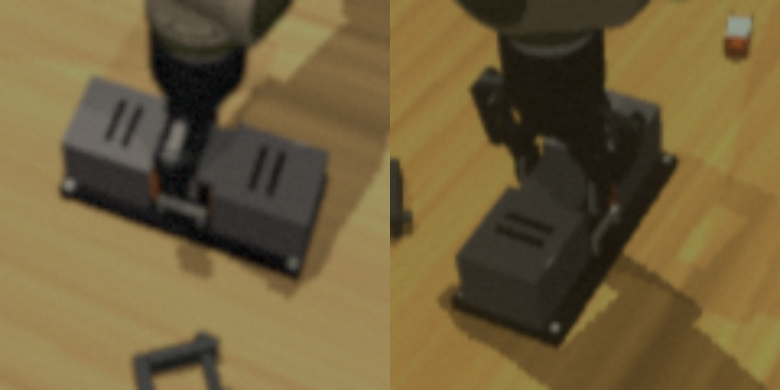

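The left half shows a finger pressed against the clevis-side tab, inside and above the steel catch (185,210). The right half shows the other finger in the cut-away. I'll try a slow lift.

{"method": "send_rows", "body": {
  "deltas": [
    [[0,0,-0.005,0,0,0,-1],[0,0,-0.005,0,0,0,-1],[0,0,-0.005,0,0,0,-1],[0,0,0,0,0,0,-1]]
  ]
}}

```text
time_s: 8.48
position: [0.6236, 0.0224, 0.0782]
tool_rot: [[-0.061, 0.998, 0.001], [0.998, 0.061, -0.0], [-0.0, 0.001, -1.0]]
ft_force: [0.5, -0.2, -2.5]
grip_width: 0.0511
gripper_force: 47.4
```

{"method": "send_rows", "body": {
  "deltas": [
    [[0,0,-0.015,0,0,0,-1],[0,0,-0.02,0,0,0,-1],[0,0,-0.02,0,0,0,-1],[0,0,-0.02,0,0,0,-1],[0,0,0,0,0,0,-1]]
  ]
}}

```text
time_s: 9.1
position: [0.6241, 0.0223, 0.1549]
tool_rot: [[-0.061, 0.998, 0.004], [0.998, 0.061, -0.001], [-0.001, 0.004, -1.0]]
ft_force: [0.7, -0.9, -2.9]
grip_width: 0.051
gripper_force: 47.7
```

```bash
python3 -c "
from h import *
d=cap('side');save(d,'l1');P=cloud(d);z=P[...,2]
go(.455,-.05,.145,93.4)
m=(np.hypot(P[...,0]-.62,P[...,1]-.022)<.13)&(z>.12)&(z<.155)&(abs(P[...,1]-.022)>.055); r=P[m]; print(len(r),rect(r),np.percentile(r[:,2],[10,50,90]))
for sg in (-1,1):
  q=r[(r[:,1]-.022)*sg>0]; print(np.median(q[:,2]),len(q))"
```

```text
go (0.455, -0.05, 0.145, 93.4) d [-0.0619 -0.1726  0.0082] | 3 rows of [-0.0206 -0.0575  0.0027] ; turn 0.0016 1 rows of 0.0016 q6 -10
890 (array([624.4,  22.9]), array([ 70.9, 217.7]), 3.5) [0.12650377 0.15139494 0.15447416]
0.1434365740781965 140
0.1519972127041594 750
```

{"method": "send_rows", "body": {
  "deltas": [
    [[-0.0155,-0.0432,0,0,0,0,-1],[-0.0155,-0.0432,0,0,0,0,-1],[-0.0155,-0.0432,0,0,0,0,-1],[-0.0155,-0.0432,0,0,0,0,-1],[0,0,0,0,0,0,-1],[0,0,0.03,0,0,0,-1],[0,0,0.03,0,0,0,-1],[0,0,0.02,0,0,0,-1],[0,0,0.01,0,0,0,-1],[0,0,0.005,0,0,0,-1],[0,0,0,0,0,0,-1]]
  ]
}}

```text
time_s: 10.52
position: [0.455, -0.0501, 0.058]
tool_rot: [[-0.061, 0.998, 0.0], [0.998, 0.061, -0.0], [-0.0, 0.0, -1.0]]
ft_force: [0.5, 0.2, -1.5]
grip_width: 0.0511
gripper_force: 48.0
```

{"method": "send_rows", "body": {
  "deltas": [
    [[0,0,0.002,0,0,0,-1],[0,0,0.002,0,0,0,-1],[0,0,0.001,0,0,0,-1],[0,0,0,0,0,0,-1]]
  ]
}}

```text
time_s: 11.02
position: [0.4549, -0.0501, 0.0537]
tool_rot: [[-0.061, 0.998, 0.001], [0.998, 0.061, -0.0], [-0.001, 0.001, -1.0]]
ft_force: [-3.0, 0.9, 10.0]
grip_width: 0.0511
gripper_force: 49.3
```

{"method": "send_rows", "body": {
  "deltas": [
    [[0,0,0,0,0,0,0.5],[0,0,0,0,0,0,1],[0,0,0,0,0,0,1],[0,0,0,0,0,0,1],[0,0,-0.03,0,0,0,1],[0,0,-0.06,0,0,0,1],[0,0,-0.06,0,0,0,1]]
  ],
  "squeeze": 50
}}

```text
time_s: 11.9
position: [0.4544, -0.05, 0.2045]
tool_rot: [[-0.061, 0.998, -0.001], [0.998, 0.061, 0.0], [0.0, -0.001, -1.0]]
ft_force: [1.1, -0.0, -0.6]
grip_width: 0.0857
gripper_force: 0.0
```

```bash
cat > f.py <<'E'
from h import *
def fuses(n,lo=.007):
    d=cap(n);P=cloud(d);z=P[...,2];h=cv2.cvtColor(d['image'],cv2.COLOR_RGB2HSV)
    ok=(z>lo)&(z<.2)&(P[...,0]>.25)&(P[...,0]<.85)&(abs(P[...,1])<.5)
    for i,c,Q,m in blobs(P,ok):
        zt=np.percentile(Q[:,2],90); hm=np.median(h[m],0)
        if .018<zt<.03 and hm[2]>80:
            T=Q[Q[:,2]>zt-.006]; r=rect(T); w,hh=r[1]
            if max(w,hh)>70: continue
            a=r[2]+(0 if w>hh else 90)
            print(n,c.round(),'c',r[0],'sz',r[1],'long axis',round(a%180,1),'hsv',hm,'GREEN' if 45<hm[0]<80 and hm[1]>120 else '')
    return d,P
E
python3 - <<'E'
from f import *
st()
fuses('scene');d,P=fuses('side');save(d,'s3')
z=P[...,2];r=P[(np.hypot(P[...,0]-.455,P[...,1]+.05)<.13)&(z>.045)&(z<.065)];print('cover',rect(r),np.median(r[:,2]))
d=cap('scene');cv2.imwrite('pics/s3.png',cv2.resize(d['image'][180:300,200:360],(800,600))[:,:,::-1])
P=cloud(d);z=P[...,2];r=P[(np.hypot(P[...,0]-.455,P[...,1]+.05)<.13)&(z>.045)&(z<.065)];print('cover',rect(r),np.median(r[:,2]))
E
```

```text
t 11.9 p [ 0.4544 -0.05    0.2045] R [[-0.061, 0.998, -0.001], [0.998, 0.061, 0.0], [0.0, -0.001, -1.0]] F [ 1.1 -0.  -0.6] w 0.0857 gf 0.0 q [-21.2  15.5  93.4  -0.   71.2 -24.7]
scene [397. 199.] c [331.7 322.6] sz [44.  21.7] long axis 4.8 hsv [ 63. 166. 114.] GREEN
scene [342. 201.] c [407.8 171.8] sz [44.4 21.7] long axis 32.5 hsv [ 63.5 178.5 114. ] GREEN
scene [370. 201.] c [371.1 247.9] sz [23.3 44.2] long axis 118.0 hsv [ 22.  36. 150.] 
scene [186. 206.] c [ 610.1 -256.9] sz [23.3 44.4] long axis 108.9 hsv [ 26.  36. 149.] 
scene [363. 235.] c [499.3 258.3] sz [44.7 21.9] long axis 49.0 hsv [ 24.   32.  149.5] 
scene [370. 267.] c [591.6 297. ] sz [22.3 43.9] long axis 134.6 hsv [ 26.  26. 156.] 
side [275. 163.] c [ 612.9 -246.5] sz [12.8 38.3] long axis 134.8 hsv [ 14. 176.  98.] 
side [273. 295.] c [405.9 172.6] sz [44.1 22.7] long axis 32.1 hsv [ 55. 176.  95.] GREEN
side [171. 306.] c [589. 300.] sz [21.8 45.5] long axis 134.3 hsv [ 26.  47. 143.] 
side [216. 308.] c [498.4 260.3] sz [44.9 24. ] long axis 56.4 hsv [ 29.   58.5 138. ] 
side [272. 331.] c [369.  249.8] sz [21.  45.6] long axis 117.3 hsv [ 23.   45.5 141. ] 
side [274. 371.] c [327.7 324.4] sz [43.8 23.5] long axis 6.3 hsv [ 62. 189.  97.] GREEN
cover (array([455.4, -48.7]), array([ 69.6, 216.9]), 3.6) 0.05284560728147464
cover (array([454.5, -50.4]), array([ 74.1, 212.1]), 3.0) 0.05405836256430241
```

View pics/s3.png

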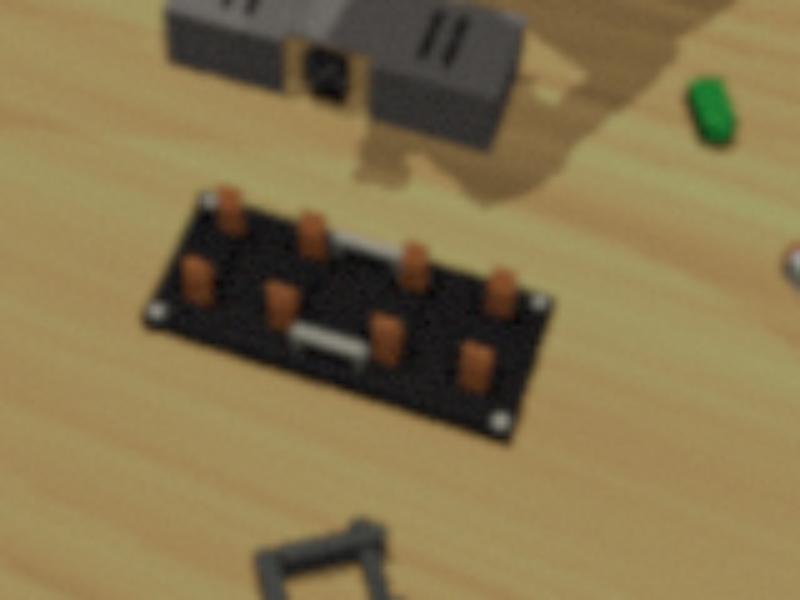

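The block stands bare with four pairs of copper jaws and two steel catches, and the cover stands on its rim beyond it. The fuse at (394,264) has been knocked to (370,249). Fuse A at (499,259) comes first.

```bash
python3 -c "
from h import *
go(.499,.259,.13,53)"
```

```text
go (0.499, 0.259, 0.13, 53) d [0.3063 0.0618 0.0749] | 6 rows of [0.051  0.0103 0.0125] ; turn 0.7069 4 rows of 0.1767 q6 64
```

{"method": "send_rows", "body": {
  "deltas": [
    [[0.051,0.0103,0,0,0,0,0.5],[0.051,0.0103,0,0,0,0,0.5],[0.051,0.0103,0.015,0,0,0,0.5],[0.051,0.0103,0.02,0,0,0,0.5],[0.051,0.0103,0.02,0,0,0,0.5],[0.051,0.0103,0.02,0,0,0,0.5],[0,0,0,0,0,0.177,0.5],[0,0,0,0,0,0.177,0.5],[0,0,0,0,0,0.177,0.5],[0,0,0,0,0,0.177,0.5],[0,0,0,0,0,0,0.5]]
  ]
}}

```text
time_s: 13.42
position: [0.4972, 0.259, 0.1265]
tool_rot: [[0.602, 0.799, -0.002], [0.799, -0.602, -0.001], [-0.002, -0.002, -1.0]]
ft_force: [-0.4, 0.6, 0.5]
grip_width: 0.064
gripper_force: 0.0
```

```bash
cat >> f.py <<'E'
def wf(x0,y0):
    d=cap('wrist');P=cloud(d);z=P[...,2]
    ok=(z>.017)&(z<.03)&(np.hypot(P[...,0]-x0,P[...,1]-y0)<.05)
    for i,c,Q,m in blobs(P,ok,100):
        r=rect(Q);w,h=r[1];a=(r[2]+(0 if w>h else 90))%180
        print('wrist fuse',c.round(),r,'long',round(a,1),'z',np.median(Q[:,2]).round(4))
        go(r[0][0]/1000,r[0][1]/1000,.028,a)
    return d
E
python3 -c "
from f import *
st();save(wf(.499,.259),'w3')"
```

```text
t 13.43 p [0.4972 0.259  0.1265] R [[0.602, 0.799, -0.002], [0.799, -0.602, -0.001], [-0.002, -0.002, -1.0]] F [-0.4  0.6  0.5] w 0.064 gf 0.0 q [15.4 30.1 83.7  0.  66.3 52.4]
wrist fuse [259. 199.] (array([499.5, 258.4]), array([46.5, 22.5]), 52.1) long 52.1 z 0.0225
go (np.float64(0.4995), np.float64(0.25839999999999996), 0.028, 52.1) d [0.001  0.0023 0.0987] | 2 rows of [0.0005 0.0011 0.0494] ; turn 0.0181 1 rows of 0.0181 q6 65
```

View pics/w3.png

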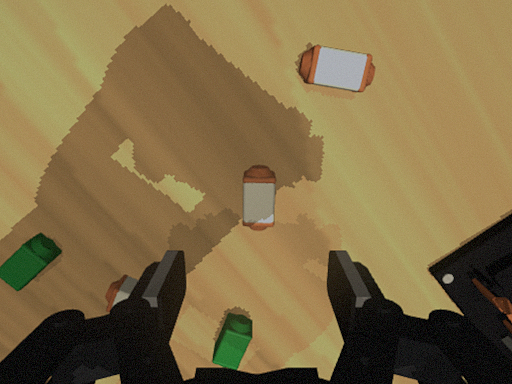

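The wrist view shows the white fuse at (259,199), well squared to the jaws and clear of the green ones. I'll grasp it.

{"method": "send_rows", "body": {
  "deltas": [
    [[0.001,0.0023,0.05,0,0,0.018,0.5],[0,0,0.035,0,0,0,0.5],[0,0,0.0135,0,0,0,0.5],[0,0,0,0,0,0,-1],[0,0,0,0,0,0,-1],[0,0,0,0,0,0,-1],[0,0,0,0,0,0,-1],[0,0,0,0,0,0,-1],[0,0,0,0,0,0,-1]]
  ],
  "squeeze": 60
}}

```text
time_s: 14.6
position: [0.5009, 0.2588, 0.0308]
tool_rot: [[0.617, 0.787, 0.003], [0.787, -0.617, 0.001], [0.002, 0.002, -1.0]]
ft_force: [-1.5, 0.3, 7.3]
grip_width: 0.0203
gripper_force: 59.7
```

{"method": "send_rows", "body": {
  "deltas": [
    [[0,0,-0.05,0,0,0,-1],[0,0,-0.05,0,0,0,-1],[0,0,-0.04,0,0,0,-1],[0,0,0,0,0,0,-1]]
  ]
}}

```text
time_s: 15.1
position: [0.5012, 0.2589, 0.1729]
tool_rot: [[0.617, 0.787, 0.007], [0.787, -0.617, 0.002], [0.006, 0.004, -1.0]]
ft_force: [-0.3, -1.1, -0.5]
grip_width: 0.0206
gripper_force: 58.9
```

```bash
python3 -c "
from h import *
st()
for n in('scene','side'):
  d=cap(n);P=cloud(d);z=P[...,2];g=cv2.cvtColor(d['image'],cv2.COLOR_RGB2HSV)
  m=(np.hypot(P[...,0]-.622,P[...,1]-.022)<.14)&(z>.007)&(z<.018); print(n,rect(P[m]))
  # jaw tops
  k=(np.hypot(P[...,0]-.622,P[...,1]-.022)<.11)&(z>.042)&(z<.07)
  for i,c,Q,mm in blobs(P,k,4): print(c.round(),Q.mean(0).round(4),len(Q))
go(.617,.102,.15,93.4)
"
```

```text
t 15.1 p [0.5012 0.2589 0.1729] R [[0.617, 0.787, 0.007], [0.787, -0.617, 0.002], [0.006, 0.004, -1.0]] F [-0.3 -1.1 -0.5] w 0.0206 gf 58.931588530540466 q [15.3 27.2 80.   0.  72.3 53.4]
scene (array([611.2,  30.1]), array([224.3, 229.8]), 55.6)
[245. 219.] [ 0.6037 -0.0593  0.0503] 22
[262. 224.] [ 0.6    -0.0094  0.0497] 24
[282. 230.] [0.5971 0.0505 0.0497] 24
[239. 233.] [ 0.6516 -0.0544  0.0481] 11
[300. 236.] [0.5943 0.1003 0.0498] 27
[256. 238.] [ 0.6491 -0.0066  0.0502] 11
[277. 245.] [0.6454 0.0537 0.0488] 13
[295. 250.] [0.6427 0.1034 0.05  ] 12
side (array([658.4,  62.9]), array([175. , 143.9]), 4.9)
[227. 219.] [0.5939 0.0529 0.053 ] 6
go (0.617, 0.102, 0.15, 93.4) d [-0.0509  0.1887  0.0193] | 4 rows of [-0.0127  0.0472  0.0048] ; turn -0.7242 5 rows of -0.1448 q6 6
```

```bash
python3 -c "
from h import *
go(.6189,.1022,.12,3.4)"
```

```text
go (0.6189, 0.1022, 0.12, 3.4) d [-0.0495  0.1901  0.0493] | 4 rows of [-0.0124  0.0475  0.0123] ; turn -2.295 13 rows of -0.1765 q6 -84
```

{"method": "send_rows", "body": {
  "deltas": [
    [[-0.0124,0.0475,0,0,0,0,-1],[-0.0124,0.0475,0,0,0,0,-1],[-0.0124,0.0475,0,0,0,0,-1],[-0.0124,0.0475,0,0,0,0,-1],[0,0,0,0,0,0.17,-1],[0,0,0,0,0,0.17,-1],[0,0,0,0,0,0.17,-1],[0,0,0,0,0,0.17,-1],[0,0,0,0,0,0.167,-1],[0,0,0.03,0,0,0,-1],[0,0,0,0,0,0,-1]]
  ]
}}

```text
time_s: 16.58
position: [0.6176, 0.1023, 0.1361]
tool_rot: [[0.998, 0.059, -0.007], [0.059, -0.998, 0.0], [-0.007, -0.001, -1.0]]
ft_force: [-0.7, -0.1, -0.1]
grip_width: 0.0206
gripper_force: 59.0
```

```bash
sed -i 's/yw=min.*/yw=min([yaw+k*180 for k in (-2,-1,0,1,2)],key=lambda a:abs((q6(a)-s["q"][5]))+(1000 if abs(q6(a))>145 else 0))/' h.py
python3 -c "
from h import *
st();go(.6189,.1022,.085,3.4)
d=cap('wrist');save(d,'w4');P=cloud(d);z=P[...,2]
k=(np.hypot(P[...,0]-.622,P[...,1]-.022)<.13)&(z>.050)&(z<.06)
for i,c,Q,mm in blobs(P,k,20): print(c.round(),Q.mean(0).round(4),rect(Q),len(Q))
"
```

```text
t 16.57 p [0.6176 0.1023 0.1361] R [[0.998, 0.059, -0.007], [0.059, -0.998, 0.0], [-0.007, -0.001, -1.0]] F [-0.7 -0.1 -0.1] w 0.0206 gf 58.98232698440552 q [-1.4 35.3 71.5  0.  73.6 85.2]
go (0.6189, 0.1022, 0.085, 3.4) d [0.0017 0.0002 0.0511] | 1 rows of [0.0017 0.0002 0.0511] ; turn -0.0004 1 rows of -0.0004 q6 96
[258. 175.] [0.6436 0.1029 0.0544] (array([643.1, 102.9]), array([ 5.2, 14. ]), 3.3) 164
[340. 175.] [0.6465 0.0533 0.0543] (array([646.2,  53.2]), array([ 5.3, 13.9]), 3.9) 169
[439. 175.] [ 0.6497 -0.006   0.0541] (array([649.4,  -6.8]), array([ 4.6, 15.3]), 4.0) 159
[509. 176.] [ 0.6516 -0.0499  0.0521] (array([651.8, -49.9]), array([3.8, 1.9]), 16.5) 26
[334. 250.] [0.5958 0.0503 0.0534] (array([595.3,  50. ]), array([ 6.5, 14.3]), 1.6) 242
[426. 250.] [ 0.5992 -0.0094  0.0534] (array([599.2,  -9.8]), array([ 6.2, 15.7]), 3.1) 246
[501. 250.] [ 0.6021 -0.0584  0.0533] (array([601.7, -59.3]), array([ 6.1, 14.8]), 5.7) 219
```

View pics/w4.png

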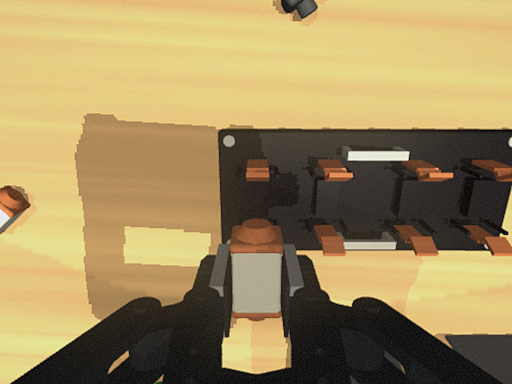

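```bash
cat >> f.py <<'E'
def held():
    s=st();d=cap('wrist');P=cloud(d);z=P[...,2];R=np.array(s['tool_rot']);p=np.array(s['position'])
    L=(P-p)@R
    m=(abs(L[...,0])<.035)&(abs(L[...,1])<.0095)&(L[...,2]>-.002)&(L[...,2]<.04)
    Q=L[m]; t=np.percentile(Q[:,2],[2,10,50]); T=Q[Q[:,2]<t[1]+.004]
    print('held n',len(Q),'ztop',t.round(4),'x ext',np.percentile(Q[:,0],[.5,99.5]).round(4),'top x',np.percentile(T[:,0],[1,99]).round(4))
E
python3 -c "
from f import *
held();go(.619,.1018,.085,3.4)"
```

```text
t 16.62 p [0.6184 0.1023 0.1378] R [[0.998, 0.059, -0.004], [0.059, -0.998, 0.0], [-0.004, -0.0, -1.0]] F [ 0.7 -1.   0.2] w 0.0205 gf 58.98294925689697 q [-1.4 35.2 71.3  0.  73.7 85.2]
held n 4329 ztop [0.0071 0.0075 0.0084] x ext [-0.0221  0.0221] top x [-0.0184  0.0188]
go (0.619, 0.1018, 0.085, 3.4) d [0.     0.0005 0.054 ] | 1 rows of [0.     0.0005 0.054 ] ; turn -0.0004 1 rows of -0.0004 q6 96
```

{"method": "send_rows", "body": {
  "deltas": [
    [[0,0.0005,0.035,0,0,0,-1],[0,0,0.015,0,0,0,-1],[0,0,0.005,0,0,0,-1],[0,0,0.005,0,0,0,-1],[0,0,0.005,0,0,0,-1],[0,0,0.005,0,0,0,-1],[0,0,0,0,0,0,-1]]
  ]
}}

```text
time_s: 17.55
position: [0.6191, 0.1018, 0.0693]
tool_rot: [[0.998, 0.059, -0.0], [0.059, -0.998, -0.0], [-0.0, 0.0, -1.0]]
ft_force: [-0.2, 0.2, -0.7]
grip_width: 0.0206
gripper_force: 59.1
```

{"method": "send_rows", "body": {
  "deltas": [
    [[0,0,0.004,0,0,0,-1],[0,0,0.004,0,0,0,-1],[0,0,0.004,0,0,0,-1],[0,0,0.004,0,0,0,-1],[0,0,0,0,0,0,-1]]
  ]
}}

```text
time_s: 18.18
position: [0.6189, 0.1018, 0.0529]
tool_rot: [[0.998, 0.059, -0.001], [0.059, -0.998, 0.0], [-0.001, -0.0, -1.0]]
ft_force: [-1.3, -0.0, 0.6]
grip_width: 0.0205
gripper_force: 59.1
```

{"method": "send_rows", "body": {
  "deltas": [
    [[0,0,0.002,0,0,0,-1],[0,0,0.002,0,0,0,-1],[0,0,0.001,0,0,0,-1],[0,0,0,0,0,0,-1]]
  ]
}}

```text
time_s: 18.68
position: [0.619, 0.1018, 0.0527]
tool_rot: [[0.998, 0.059, 0.002], [0.059, -0.998, -0.001], [0.002, 0.001, -1.0]]
ft_force: [-15.0, -1.9, 37.8]
grip_width: 0.0204
gripper_force: 64.0
```

Hard stop at TCP z 0.0527, so the fuse is seated. I'll release it and go to the next fuse.

{"method": "send_rows", "body": {
  "deltas": [
    [[0,0,-0.004,0,0,0,-0.1],[0,0,0,0,0,0,-0.1],[0,0,0,0,0,0,-0.05],[0,0,-0.02,0,0,0,-0.05],[0,0,-0.04,0,0,0,0.3],[0,0,-0.05,0,0,0,0.5]]
  ]
}}

```text
time_s: 19.42
position: [0.6187, 0.1017, 0.1622]
tool_rot: [[0.998, 0.059, -0.003], [0.059, -0.998, 0.0], [-0.003, -0.0, -1.0]]
ft_force: [1.0, -0.1, -0.2]
grip_width: 0.0644
gripper_force: 0.0
```

```bash
cat >> f.py <<'E'
def seated():
    d=cap('wrist');P=cloud(d);z=P[...,2]
    C=np.array([.6223,.0222]);u=np.array([-.0585,.9983]);v=np.array([u[1],-u[0]])
    D=P[...,:2]-C;a=D@u;b=D@v
    for s in(.08,.03,-.03,-.08):
        Q=P[(abs(a-s)<.008)&(abs(b)<.013)]
        if len(Q)>20: print('bay',s,'z med',np.median(Q[:,2]).round(4),np.percentile(Q[:,2],[5,95]).round(4),len(Q))
E
python3 -c "
from f import *
st();seated();fuses('scene');fuses('side')
go(.590,.2985,.13,134.5)"
```

```text
t 19.43 p [0.6187 0.1017 0.1622] R [[0.998, 0.059, -0.003], [0.059, -0.998, 0.0], [-0.003, -0.0, -1.0]] F [ 1.  -0.1 -0.2] w 0.0644 gf 0.0 q [-1.5 33.9 69.5  0.  76.8 85.2]
bay 0.08 z med 0.211 [0.0439 0.2159] 1539
bay 0.03 z med 0.1971 [0.0223 0.2101] 4610
bay -0.03 z med 0.0225 [0.0132 0.0237] 786
bay -0.08 z med 0.0224 [0.0134 0.0235] 854
scene [397. 199.] c [329.  322.5] sz [44.2 21.7] long axis 3.1 hsv [ 62.  173.5  81. ] GREEN
scene [342. 201.] c [407.4 170.7] sz [42.4 23. ] long axis 37.1 hsv [ 63. 180.  81.] GREEN
scene [370. 201.] c [370.8 248.3] sz [23.9 42.4] long axis 120.8 hsv [ 24.  44. 126.] 
scene [185. 206.] c [ 609.6 -256.7] sz [21.5 42.5] long axis 109.0 hsv [ 26.  35. 148.] 
scene [370. 267.] c [590.7 298.2] sz [22.6 43.3] long axis 133.4 hsv [ 25.  27. 155.] 
side [277. 160.] c [ 608.  -253.7] sz [21.1 40.1] long axis 116.0 hsv [ 21.   81.  146.5] 
side [171. 306.] c [589.5 299.6] sz [22.  44.3] long axis 134.6 hsv [ 26.   47.5 158. ] 
side [272. 331.] c [369.1 249.7] sz [20.9 44.6] long axis 117.2 hsv [ 25.  60. 120.] 
go (0.59, 0.2985, 0.13, 134.5) d [-0.0186 -0.1981  0.0343] | 4 rows of [-0.0047 -0.0495  0.0086] ; turn -2.2887 13 rows of -0.1761 q6 -18
```

{"method": "send_rows", "body": {
  "deltas": [
    [[-0.0047,-0.0495,0,0,0,0,0.5],[-0.0047,-0.0495,0,0,0,0,0.5],[-0.0047,-0.0495,0,0,0,0,0.5],[-0.0047,-0.0495,0,0,0,0,0.5],[0,0,0,0,0,-0.176,0.5],[0,0,0,0,0,-0.176,0.5],[0,0,0,0,0,-0.176,0.5],[0,0,0,0,0,-0.176,0.5],[0,0,0,0,0,-0.176,0.5],[0,0,0,0,0,-0.176,0.5],[0,0,0,0,0,-0.176,0.5],[0,0,0,0,0,-0.176,0.5]]
  ]
}}

```text
time_s: 21.08
position: [0.5883, 0.2982, 0.1602]
tool_rot: [[0.098, 0.995, -0.003], [0.995, -0.098, -0.001], [-0.001, -0.003, -1.0]]
ft_force: [-0.5, 0.7, 1.3]
grip_width: 0.0643
gripper_force: 0.0
```

{"method": "send_rows", "body": {
  "deltas": [
    [[0,0,0,0,0,-0.176,0.5],[0,0,0,0,0,-0.176,0.5],[0,0,0,0,0,-0.176,0.5],[0,0,0,0,0,-0.176,0.5],[0,0,0.034,0,0,-0.176,0.5],[0,0,0,0,0,0,0.5],[0,0,0,0,0,0,0.5]]
  ]
}}

```text
time_s: 21.95
position: [0.5889, 0.2984, 0.1284]
tool_rot: [[-0.698, 0.716, -0.0], [0.716, 0.698, -0.0], [0.0, -0.0, -1.0]]
ft_force: [0.1, 0.5, 0.2]
grip_width: 0.0644
gripper_force: 0.0
```

```bash
python3 -c "
from f import *
st();wf(.59,.2985)"
```

```text
t 21.95 p [0.5889 0.2984 0.1284] R [[-0.698, 0.716, -0.0], [0.716, 0.698, -0.0], [0.0, -0.0, -1.0]] F [0.1 0.5 0.2] w 0.0644 gf 0.0 q [ 16.6  38.7  65.8   0.   75.4 -27.6]
wrist fuse [257. 200.] (array([590. , 298.3]), array([22.6, 45.9]), 42.7) long 132.7 z 0.0224
go (np.float64(0.59), np.float64(0.2983), 0.028, 132.7) d [-0.0007  0.0004  0.101 ] | 2 rows of [-0.0004  0.0002  0.0505] ; turn 0.028 1 rows of 0.028 q6 -16
```

{"method": "send_rows", "body": {
  "deltas": [
    [[-0.0005,0.0005,0.05,0,0,0.028,0.5],[0,0,0.035,0,0,0,0.5],[0,0,0.0135,0,0,0,0.5],[0,0,0,0,0,0,-1],[0,0,0,0,0,0,-1],[0,0,0,0,0,0,-1],[0,0,0,0,0,0,-1],[0,0,0,0,0,0,-1],[0,0,0,0,0,0,-1]]
  ],
  "squeeze": 60
}}

```text
time_s: 23.12
position: [0.5904, 0.2987, 0.0319]
tool_rot: [[-0.68, 0.733, 0.004], [0.733, 0.68, 0.001], [-0.002, 0.003, -1.0]]
ft_force: [-0.2, -0.1, 6.7]
grip_width: 0.0207
gripper_force: 60.4
```

{"method": "send_rows", "body": {
  "deltas": [
    [[0,0,-0.05,0,0,0,-1],[0,0,-0.05,0,0,0,-1],[0,0,-0.02,0,0,0,-1],[0,0,0,0,0,0,-1]]
  ]
}}

```text
time_s: 23.62
position: [0.5899, 0.2985, 0.1519]
tool_rot: [[-0.68, 0.733, 0.004], [0.733, 0.68, 0.001], [-0.002, 0.004, -1.0]]
ft_force: [-0.0, 0.9, -0.8]
grip_width: 0.0205
gripper_force: 59.5
```

```bash
python3 -c "
from f import *
held();go(.6210,.0518,.15,3.4)"
```

```text
t 23.62 p [0.5899 0.2985 0.1519] R [[-0.68, 0.733, 0.004], [0.733, 0.68, 0.001], [-0.002, 0.004, -1.0]] F [-0.   0.9 -0.8] w 0.0205 gf 59.50398802757263 q [ 16.6  37.5  64.2   0.   78.1 -26.2]
held n 4300 ztop [0.0082 0.0087 0.0095] x ext [-0.0215  0.0228] top x [-0.0177  0.0196]
go (0.621, 0.0518, 0.15, 3.4) d [-0.2023 -0.1444  0.    ] | 4 rows of [-0.0506 -0.0361  0.    ] ; turn -0.8822 5 rows of -0.1764 q6 -89
```

{"method": "send_rows", "body": {
  "deltas": [
    [[-0.0506,-0.0362,0,0,0,0,-1],[-0.0506,-0.0362,0,0,0,0,-1],[-0.0506,-0.0362,0,0,0,0,-1],[-0.0506,-0.0362,0,0,0,0,-1],[0,0,0,0,0,-0.1764,-1],[0,0,0,0,0,-0.1764,-1],[0,0,0,0,0,-0.1764,-1],[0,0,0,0,0,-0.1764,-1],[0,0,0,0,0,-0.1764,-1],[0,0,0.03,0,0,0,-1],[0,0,0,0,0,0,-1],[0,0,0,0,0,0,-1]]
  ]
}}

```text
time_s: 25.18
position: [0.621, 0.0515, 0.1199]
tool_rot: [[-0.998, -0.059, -0.0], [-0.059, 0.998, 0.0], [0.0, 0.0, -1.0]]
ft_force: [-0.7, -0.2, -1.6]
grip_width: 0.0203
gripper_force: 59.5
```

```bash
python3 -c "
from f import *
held();go(.6214,.0518,.07,3.4)"
```

```text
t 25.18 p [0.621  0.0515 0.1199] R [[-0.998, -0.059, -0.0], [-0.059, 0.998, 0.0], [0.0, 0.0, -1.0]] F [-0.7 -0.2 -1.6] w 0.0203 gf 59.50230002403259 q [ -6.1  35.9  73.4   0.   70.8 -99.5]
held n 4289 ztop [0.0082 0.0087 0.0095] x ext [-0.0213  0.0228] top x [-0.0176  0.0193]
go (0.6214, 0.0518, 0.07, 3.4) d [-0.0002  0.0004  0.0504] | 1 rows of [-0.0002  0.0004  0.0504] ; turn -0.0003 1 rows of -0.0003 q6 -89
```

{"method": "send_rows", "body": {
  "deltas": [
    [[-0.0003,0.0003,0.025,0,0,0,-1],[0,0,0.015,0,0,0,-1],[0,0,0.005,0,0,0,-1],[0,0,0.005,0,0,0,-1],[0,0,0.005,0,0,0,-1],[0,0,0.005,0,0,0,-1],[0,0,0.004,0,0,0,-1],[0,0,0.002,0,0,0,-1],[0,0,0,0,0,0,-1]]
  ]
}}

```text
time_s: 26.35
position: [0.621, 0.0518, 0.0539]
tool_rot: [[-0.998, -0.059, -0.001], [-0.059, 0.998, 0.0], [0.001, 0.0, -1.0]]
ft_force: [-2.7, -0.6, 2.4]
grip_width: 0.0205
gripper_force: 60.0
```

{"method": "send_rows", "body": {
  "deltas": [
    [[0,0,0.002,0,0,0,-1],[0,0,0.002,0,0,0,-1],[0,0,0.001,0,0,0,-1],[0,0,0,0,0,0,-1]]
  ]
}}

```text
time_s: 26.85
position: [0.621, 0.0519, 0.0537]
tool_rot: [[-0.998, -0.06, 0.002], [-0.06, 0.998, -0.001], [-0.002, -0.001, -1.0]]
ft_force: [-19.1, -0.9, 41.3]
grip_width: 0.0208
gripper_force: 65.0
```

{"method": "send_rows", "body": {
  "deltas": [
    [[0,0,-0.004,0,0,0,-0.1],[0,0,0,0,0,0,-0.1],[0,0,0,0,0,0,-0.1],[0,0,-0.02,0,0,0,-0.1],[0,0,-0.04,0,0,0,0.3],[0,0,-0.05,0,0,0,0.5]]
  ]
}}

```text
time_s: 27.6
position: [0.6209, 0.0518, 0.1627]
tool_rot: [[-0.998, -0.059, -0.003], [-0.059, 0.998, 0.0], [0.003, 0.0, -1.0]]
ft_force: [0.1, 0.4, 0.6]
grip_width: 0.0639
gripper_force: 0.0
```

```bash
python3 -c "
from f import *
st();seated();fuses('scene');fuses('side')
go(.370,.249,.13,118)"
```

```text
t 27.6 p [0.6209 0.0518 0.1627] R [[-0.998, -0.059, -0.003], [-0.059, 0.998, 0.0], [0.003, 0.0, -1.0]] F [0.1 0.4 0.6] w 0.0639 gf 0.0 q [ -6.1  33.4  70.2   0.   76.5 -99.5]
bay 0.08 z med 0.1985 [0.0445 0.2145] 6362
bay 0.03 z med 0.212 [0.0438 0.2167] 1613
bay -0.03 z med 0.2015 [0.0223 0.2157] 5449
bay -0.08 z med 0.0224 [0.0155 0.0236] 721
scene [397. 198.] c [329.5 322.5] sz [40.8 21.9] long axis 4.7 hsv [ 63. 173.  81.] GREEN
scene [342. 201.] c [408.  171.8] sz [46.  22.4] long axis 31.6 hsv [ 62.5 177.   80.5] GREEN
scene [370. 201.] c [372.1 248.1] sz [23.4 39.3] long axis 123.9 hsv [ 23.5  40.  132. ] 
scene [186. 206.] c [ 609.4 -256.8] sz [22.2 42.8] long axis 106.6 hsv [ 25.   34.  147.5] 
side [277. 160.] c [ 607.1 -252. ] sz [21.1 43.3] long axis 116.1 hsv [ 22.  78. 145.] 
side [330. 163.] c [ 463.1 -316.8] sz [31.  53.7] long axis 117.9 hsv [25. 44. 81.] 
side [272. 331.] c [369.1 249.5] sz [21.  45.2] long axis 117.2 hsv [ 25.  56. 118.] 
go (0.37, 0.249, 0.13, 118) d [0.2402 0.2119 0.0336] | 5 rows of [0.048  0.0424 0.0067] ; turn 1.1414 7 rows of 0.1631 q6 6
```

{"method": "send_rows", "body": {
  "deltas": [
    [[0.048,0.0424,0,0,0,0,0.5],[0.048,0.0424,0,0,0,0,0.5],[0.048,0.0424,0,0,0,0,0.5],[0.048,0.0424,0,0,0,0,0.5],[0.048,0.0424,0,0,0,0,0.5],[0,0,0,0,0,0.163,0.5],[0,0,0,0,0,0.163,0.5],[0,0,0,0,0,0.163,0.5],[0,0,0,0,0,0.163,0.5],[0,0,0,0,0,0.163,0.5],[0,0,0.033,0,0,0.163,0.5],[0,0,0,0,0,0.163,0.5]]
  ]
}}

```text
time_s: 29.25
position: [0.3737, 0.2439, 0.1269]
tool_rot: [[-0.465, 0.885, -0.006], [0.885, 0.465, -0.002], [0.001, -0.006, -1.0]]
ft_force: [0.4, 1.0, 0.2]
grip_width: 0.0638
gripper_force: 0.0
```

{"method": "send_rows", "body": {
  "deltas": [
    [[0,0,0,0,0,0,0.5]]
  ]
}}

```text
time_s: 29.38
position: [0.3748, 0.2443, 0.1287]
tool_rot: [[-0.471, 0.882, -0.002], [0.882, 0.471, -0.001], [0.0, -0.002, -1.0]]
ft_force: [-0.0, -0.3, 0.9]
grip_width: 0.064
gripper_force: 0.0
```

```bash
python3 -c "
from f import *
st();wf(.37,.249)"
```

```text
t 29.38 p [0.3748 0.2443 0.1287] R [[-0.471, 0.882, -0.002], [0.882, 0.471, -0.001], [0.0, -0.002, -1.0]] F [-0.  -0.3  0.9] w 0.064 gf 0.0 q [ 17.9  20.5 101.2   0.   58.4 -10.2]
wrist fuse [253. 191.] (array([370. , 248.7]), array([22.2, 46. ]), 28.8) long 118.8 z 0.0224
go (np.float64(0.37), np.float64(0.24869999999999998), 0.028, 118.8) d [ 0.0061 -0.0022  0.1011] | 2 rows of [ 0.0031 -0.0011  0.0505] ; turn -0.0103 1 rows of -0.0103 q6 5
```

{"method": "send_rows", "body": {
  "deltas": [
    [[0.006,-0.0022,0.04,0,0,-0.01,0.5],[0,0,0.04,0,0,0,0.5],[0,0,0.0185,0,0,0,0.5],[0,0,0,0,0,0,-1],[0,0,0,0,0,0,-1],[0,0,0,0,0,0,-1],[0,0,0,0,0,0,-1],[0,0,0,0,0,0,-1],[0,0,0,0,0,0,-1]]
  ],
  "squeeze": 60
}}

```text
time_s: 30.55
position: [0.3709, 0.2489, 0.0324]
tool_rot: [[-0.479, 0.878, 0.002], [0.878, 0.479, 0.001], [-0.0, 0.002, -1.0]]
ft_force: [-1.6, -0.5, 7.3]
grip_width: 0.0203
gripper_force: 59.7
```

{"method": "send_rows", "body": {
  "deltas": [
    [[0,0,-0.05,0,0,0,-1],[0,0,-0.05,0,0,0,-1],[0,0,-0.02,0,0,0,-1],[0,0,0,0,0,0,-1]]
  ]
}}

```text
time_s: 31.05
position: [0.3708, 0.2489, 0.1527]
tool_rot: [[-0.479, 0.878, 0.004], [0.878, 0.479, 0.001], [-0.001, 0.004, -1.0]]
ft_force: [-0.3, 0.3, -1.0]
grip_width: 0.0206
gripper_force: 59.2
```

```bash
python3 -c "
from f import *
held();go(.6243,-.008,.15,3.4)"
```

```text
t 31.05 p [0.3708 0.2489 0.1527] R [[-0.479, 0.878, 0.004], [0.878, 0.479, 0.001], [-0.001, 0.004, -1.0]] F [-0.3  0.3 -1. ] w 0.0206 gf 59.22221839427948 q [ 18.6  18.2  99.6   0.   61.9 -10. ]
held n 4296 ztop [0.0087 0.0091 0.01  ] x ext [-0.021   0.0234] top x [-0.0173  0.0201]
go (0.6243, -0.008, 0.15, 3.4) d [-0.3469  0.1001  0.0017] | 6 rows of [-0.0578  0.0167  0.0003] ; turn -1.1309 7 rows of -0.1616 q6 -94
```

{"method": "send_rows", "body": {
  "deltas": [
    [[-0.0496,0.0143,0,0,0,0,-1],[-0.0496,0.0143,0,0,0,0,-1],[-0.0496,0.0143,0,0,0,0,-1],[-0.0496,0.0143,0,0,0,0,-1],[-0.0496,0.0143,0,0,0,0,-1],[-0.0496,0.0143,0,0,0,0,-1],[-0.0496,0.0143,0,0,0,0,-1],[0,0,0,0,0,-0.1616,-1],[0,0,0,0,0,-0.1616,-1],[0,0,0,0,0,-0.1616,-1],[0,0,0,0,0,-0.1616,-1],[0,0,0,0,0,-0.1616,-1]]
  ]
}}

```text
time_s: 32.6
position: [0.6239, -0.0082, 0.1492]
tool_rot: [[-0.967, 0.256, -0.003], [0.256, 0.967, 0.001], [0.003, -0.0, -1.0]]
ft_force: [0.4, -0.7, -1.8]
grip_width: 0.0203
gripper_force: 59.2
```

{"method": "send_rows", "body": {
  "deltas": [
    [[0,0,0,0,0,-0.1616,-1],[0,0,0,0,0,-0.1616,-1],[0,0,0.03,0,0,0,-1],[0,0,0,0,0,0,-1],[0,0,0,0,0,0,-1]]
  ]
}}

```text
time_s: 33.22
position: [0.6246, -0.0083, 0.1213]
tool_rot: [[-0.998, -0.059, -0.0], [-0.059, 0.998, 0.0], [0.0, 0.0, -1.0]]
ft_force: [-0.7, -0.3, -0.7]
grip_width: 0.0206
gripper_force: 59.2
```

```bash
python3 -c "
from f import *
held();go(.6250,-.008,.07,3.4)"
```

```text
t 33.23 p [ 0.6246 -0.0083  0.1213] R [[-0.998, -0.059, -0.0], [-0.059, 0.998, 0.0], [0.0, 0.0, -1.0]] F [-0.7 -0.3 -0.7] w 0.0206 gf 59.18674886226654 q [ -11.6   35.9   73.    -0.    71.1 -105. ]
held n 4268 ztop [0.0087 0.0092 0.0101] x ext [-0.0211  0.0233] top x [-0.0173  0.0199]
go (0.625, -0.008, 0.07, 3.4) d [-0.0002  0.0003  0.0518] | 1 rows of [-0.0002  0.0003  0.0518] ; turn 0.0 1 rows of 0.0 q6 -94
```

{"method": "send_rows", "body": {
  "deltas": [
    [[-0.0003,0.0003,0.026,0,0,0,-1],[0,0,0.015,0,0,0,-1],[0,0,0.005,0,0,0,-1],[0,0,0.005,0,0,0,-1],[0,0,0.005,0,0,0,-1],[0,0,0.005,0,0,0,-1],[0,0,0.004,0,0,0,-1],[0,0,0.002,0,0,0,-1],[0,0,0,0,0,0,-1]]
  ]
}}

```text
time_s: 34.4
position: [0.6245, -0.0079, 0.0544]
tool_rot: [[-0.998, -0.059, -0.001], [-0.059, 0.998, 0.0], [0.001, 0.0, -1.0]]
ft_force: [-3.5, 0.3, 3.7]
grip_width: 0.0206
gripper_force: 59.6
```

{"method": "send_rows", "body": {
  "deltas": [
    [[0,0,0.002,0,0,0,-1],[0,0,0.002,0,0,0,-1],[0,0,0.001,0,0,0,-1],[0,0,0,0,0,0,-1]]
  ]
}}

```text
time_s: 34.9
position: [0.6245, -0.0078, 0.0542]
tool_rot: [[-0.998, -0.06, 0.002], [-0.06, 0.998, -0.001], [-0.002, -0.001, -1.0]]
ft_force: [-18.2, 1.4, 40.7]
grip_width: 0.0203
gripper_force: 64.6
```

Seated. On to the last fuse, near (609,-256).

{"method": "send_rows", "body": {
  "deltas": [
    [[0,0,-0.004,0,0,0,-0.1],[0,0,0,0,0,0,-0.1],[0,0,0,0,0,0,-0.1],[0,0,-0.02,0,0,0,-0.1],[0,0,-0.04,0,0,0,0.3],[0,0,-0.05,0,0,0,0.5]]
  ]
}}

```text
time_s: 35.65
position: [0.6244, -0.0079, 0.1631]
tool_rot: [[-0.998, -0.059, -0.003], [-0.059, 0.998, 0.001], [0.003, 0.001, -1.0]]
ft_force: [0.1, -0.9, 0.8]
grip_width: 0.064
gripper_force: 0.0
```

```bash
python3 -c "
from f import *
st();seated();fuses('scene');fuses('side')
go(.6095,-.256,.13,109)"
```

```text
t 35.65 p [ 0.6244 -0.0079  0.1631] R [[-0.998, -0.059, -0.003], [-0.059, 0.998, 0.001], [0.003, 0.001, -1.0]] F [ 0.1 -0.9  0.8] w 0.064 gf 0.0 q [ -11.6   33.6   69.9    0.    76.7 -105. ]
bay 0.08 z med 0.0446 [0.0434 0.0457] 773
bay 0.03 z med 0.2023 [0.0444 0.2163] 5134
bay -0.03 z med 0.2125 [0.0437 0.2171] 1602
bay -0.08 z med 0.1988 [0.0224 0.2146] 6243
scene [397. 199.] c [330.1 322.3] sz [38.4 22.1] long axis 6.5 hsv [ 61. 167.  82.] GREEN
scene [342. 201.] c [407.7 170.6] sz [42.9 21.6] long axis 33.1 hsv [ 63. 179.  84.] GREEN
scene [185. 206.] c [ 610.2 -257.6] sz [22.4 43.5] long axis 108.1 hsv [ 24.  35. 149.] 
side [277. 160.] c [ 607.8 -253.4] sz [21.1 46.2] long axis 116.3 hsv [ 20.   87.5 139.5] 
go (0.6095, -0.256, 0.13, 109) d [ 0.0311 -0.2465  0.0355] | 5 rows of [ 0.0062 -0.0493  0.0071] ; turn 1.2986 8 rows of 0.1623 q6 -42
```

{"method": "send_rows", "body": {
  "deltas": [
    [[0.0062,-0.0493,0,0,0,0,0.5],[0.0062,-0.0493,0,0,0,0,0.5],[0.0062,-0.0493,0,0,0,0,0.5],[0.0062,-0.0493,0,0,0,0,0.5],[0.0062,-0.0493,0,0,0,0,0.5],[0,0,0,0,0,0.162,0.5],[0,0,0,0,0,0.162,0.5],[0,0,0,0,0,0.162,0.5],[0,0,0,0,0,0.162,0.5],[0,0,0,0,0,0.162,0.5],[0,0,0,0,0,0.162,0.5],[0,0,0.035,0,0,0.162,0.5]]
  ]
}}

```text
time_s: 37.3
position: [0.6091, -0.2563, 0.1284]
tool_rot: [[-0.471, 0.882, 0.003], [0.882, 0.471, -0.002], [-0.003, 0.002, -1.0]]
ft_force: [0.3, -0.1, -0.6]
grip_width: 0.064
gripper_force: 0.0
```

{"method": "send_rows", "body": {
  "deltas": [
    [[0,0,0,0,0,0.162,0.5],[0,0,0,0,0,0,0.5]]
  ]
}}

```text
time_s: 37.55
position: [0.6081, -0.2556, 0.1265]
tool_rot: [[-0.329, 0.944, -0.002], [0.944, 0.329, 0.001], [0.002, -0.002, -1.0]]
ft_force: [-0.1, -0.7, 0.2]
grip_width: 0.0641
gripper_force: 0.0
```

```bash
python3 -c "
from f import *
st();wf(.6095,-.256)"
```

```text
t 37.55 p [ 0.6081 -0.2556  0.1265] R [[-0.329, 0.944, -0.002], [0.944, 0.329, 0.001], [0.002, -0.002, -1.0]] F [-0.1 -0.7  0.2] w 0.0641 gf 0.0 q [-33.1  38.9  66.   -0.   75.3 -52.3]
wrist fuse [256. 203.] (array([ 608.4, -257.1]), array([22.1, 45.6]), 21.1) long 111.1 z 0.0224
go (np.float64(0.6083999999999999), np.float64(-0.2571), 0.028, 111.1) d [-0.0014 -0.0002  0.0992] | 2 rows of [-0.0007 -0.0001  0.0496] ; turn -0.0308 1 rows of -0.0308 q6 -44
```

{"method": "send_rows", "body": {
  "deltas": [
    [[-0.0014,0,0.04,0,0,-0.031,0.5],[0,0,0.04,0,0,0,0.5],[0,0,0.017,0,0,0,0.5],[0,0,0,0,0,0,-1],[0,0,0,0,0,0,-1],[0,0,0,0,0,0,-1],[0,0,0,0,0,0,-1],[0,0,0,0,0,0,-1],[0,0,0,0,0,0,-1]]
  ],
  "squeeze": 60
}}

```text
time_s: 38.72
position: [0.6097, -0.2576, 0.0333]
tool_rot: [[-0.357, 0.934, 0.003], [0.934, 0.357, -0.002], [-0.003, 0.002, -1.0]]
ft_force: [0.3, 0.3, 6.5]
grip_width: 0.0203
gripper_force: 60.6
```

{"method": "send_rows", "body": {
  "deltas": [
    [[0,0,-0.05,0,0,0,-1],[0,0,-0.05,0,0,0,-1],[0,0,-0.02,0,0,0,-1],[0,0,0,0,0,0,-1]]
  ]
}}

```text
time_s: 39.22
position: [0.6094, -0.2574, 0.1534]
tool_rot: [[-0.357, 0.934, 0.003], [0.934, 0.357, -0.002], [-0.003, 0.002, -1.0]]
ft_force: [0.1, -0.1, -0.7]
grip_width: 0.0203
gripper_force: 59.7
```

```bash
python3 -c "
from f import *
held();go(.6275,-.058,.15,3.4)"
```

```text
t 39.23 p [ 0.6094 -0.2574  0.1534] R [[-0.357, 0.934, 0.003], [0.934, 0.357, -0.002], [-0.003, 0.002, -1.0]] F [ 0.1 -0.1 -0.7] w 0.0203 gf 59.739829301834106 q [-33.1  37.5  64.    0.   78.3 -54.1]
held n 4219 ztop [0.0096 0.0101 0.0109] x ext [-0.0208  0.0238] top x [-0.0165  0.0204]
go (0.6275, -0.058, 0.15, 3.4) d [0.1793 0.0886 0.0015] | 3 rows of [0.0598 0.0295 0.0005] ; turn -1.2648 8 rows of -0.1581 q6 -99
```

{"method": "send_rows", "body": {
  "deltas": [
    [[0.045,0.0221,0,0,0,0,-1],[0.045,0.0221,0,0,0,0,-1],[0.045,0.0221,0,0,0,0,-1],[0.045,0.0221,0,0,0,0,-1],[0,0,0,0,0,-0.1581,-1],[0,0,0,0,0,-0.1581,-1],[0,0,0,0,0,-0.1581,-1],[0,0,0,0,0,-0.1581,-1],[0,0,0,0,0,-0.1581,-1],[0,0,0,0,0,-0.1581,-1],[0,0,0,0,0,-0.1581,-1],[0,0,0,0,0,-0.1581,-1]]
  ]
}}

```text
time_s: 40.78
position: [0.6266, -0.0573, 0.1495]
tool_rot: [[-0.998, -0.064, -0.003], [-0.064, 0.998, 0.001], [0.003, 0.001, -1.0]]
ft_force: [-0.0, 1.1, -0.1]
grip_width: 0.0205
gripper_force: 59.7
```

{"method": "send_rows", "body": {
  "deltas": [
    [[0,0,0.03,0,0,0,-1],[0,0,0,0,0,0,-1],[0,0,0,0,0,0,-1]]
  ]
}}

```text
time_s: 41.15
position: [0.6273, -0.0575, 0.1214]
tool_rot: [[-0.998, -0.059, -0.0], [-0.059, 0.998, 0.0], [0.0, 0.0, -1.0]]
ft_force: [-0.3, -0.2, -0.5]
grip_width: 0.0202
gripper_force: 59.7
```

```bash
python3 -c "
from f import *
held();go(.6278,-.058,.07,3.4)"
```

```text
t 41.15 p [ 0.6273 -0.0575  0.1214] R [[-0.998, -0.059, -0.0], [-0.059, 0.998, 0.0], [0.0, 0.0, -1.0]] F [-0.3 -0.2 -0.5] w 0.0202 gf 59.725618958473206 q [ -16.    36.4   72.     0.    71.6 -109.4]
held n 4214 ztop [0.0096 0.0101 0.0109] x ext [-0.021   0.0236] top x [-0.0167  0.0206]
go (0.6278, -0.058, 0.07, 3.4) d [-0.0003 -0.0005  0.0519] | 1 rows of [-0.0003 -0.0005  0.0519] ; turn -0.0002 1 rows of -0.0002 q6 -99
```

{"method": "send_rows", "body": {
  "deltas": [
    [[-0.0004,-0.0003,0.026,0,0,0,-1],[0,0,0.015,0,0,0,-1],[0,0,0.005,0,0,0,-1],[0,0,0.005,0,0,0,-1],[0,0,0.005,0,0,0,-1],[0,0,0.005,0,0,0,-1],[0,0,0.004,0,0,0,-1],[0,0,0.001,0,0,0,-1],[0,0,0,0,0,0,-1]]
  ]
}}

```text
time_s: 42.32
position: [0.6274, -0.0577, 0.0554]
tool_rot: [[-0.998, -0.059, -0.0], [-0.059, 0.998, 0.0], [0.0, 0.0, -1.0]]
ft_force: [-2.3, -0.2, 2.5]
grip_width: 0.02
gripper_force: 60.2
```

{"method": "send_rows", "body": {
  "deltas": [
    [[0,0,0.002,0,0,0,-1],[0,0,0.002,0,0,0,-1],[0,0,0.001,0,0,0,-1],[0,0,0,0,0,0,-1]]
  ]
}}

```text
time_s: 42.82
position: [0.6274, -0.0576, 0.0551]
tool_rot: [[-0.998, -0.06, 0.002], [-0.06, 0.998, -0.001], [-0.002, -0.001, -1.0]]
ft_force: [-16.3, 1.9, 39.1]
grip_width: 0.0207
gripper_force: 64.8
```

{"method": "send_rows", "body": {
  "deltas": [
    [[0,0,-0.004,0,0,0,-0.1],[0,0,0,0,0,0,-0.1],[0,0,0,0,0,0,-0.1],[0,0,-0.02,0,0,0,-0.1],[0,0,-0.04,0,0,0,0.5],[0,0,-0.05,0,0,0,1]]
  ]
}}

```text
time_s: 43.58
position: [0.6272, -0.0577, 0.1641]
tool_rot: [[-0.998, -0.059, -0.003], [-0.059, 0.998, 0.001], [0.003, 0.001, -1.0]]
ft_force: [1.2, -0.1, -0.3]
grip_width: 0.073
gripper_force: 0.0
```

```bash
python3 -c "
from h import *
go(.455,-.0495,.18,93.4)"
```

```text
go (0.455, -0.0495, 0.18, 93.4) d [ 0.1715  0.0183 -0.0154] | 3 rows of [ 0.0572  0.0061 -0.0051] ; turn 1.5705 9 rows of 0.1745 q6 -10
```

{"method": "send_rows", "body": {
  "deltas": [
    [[0.0572,0.0061,-0.005,0,0,0,1],[0.0572,0.0061,-0.005,0,0,0,1],[0.0572,0.0061,-0.005,0,0,0,1],[0,0,0,0,0,0.1745,1],[0,0,0,0,0,0.1745,1],[0,0,0,0,0,0.1745,1],[0,0,0,0,0,0.1745,1],[0,0,0,0,0,0.1745,1],[0,0,0,0,0,0.1745,1],[0,0,0,0,0,0.1745,1],[0,0,0,0,0,0.1745,1],[0,0,0,0,0,0.1745,1]]
  ]
}}

```text
time_s: 45.08
position: [0.4552, -0.0496, 0.179]
tool_rot: [[-0.054, 0.999, -0.001], [0.999, 0.054, 0.0], [0.0, -0.001, -1.0]]
ft_force: [0.5, -0.1, 0.3]
grip_width: 0.0853
gripper_force: 0.0
```

```bash
python3 -c "
from f import *
st();d=cap('wrist');P=cloud(d);z=P[...,2]
r=P[(np.hypot(P[...,0]-.455,P[...,1]+.05)<.13)&(z>.049)&(z<.06)]; print('roof',rect(r),r.min(0),r.max(0),len(r))
a=cap('scene');P=cloud(a);z=P[...,2];r=P[(np.hypot(P[...,0]-.455,P[...,1]+.05)<.14)&(z>.048)&(z<.06)]; print('scene roof',rect(r))
m=(np.hypot(P[...,0]-.622,P[...,1]-.022)<.11)
C=np.array([.6223,.0222]);u=np.array([-.0585,.9983]);v=np.array([u[1],-u[0]]);D=P[...,:2]-C
for s in(.08,.03,-.03,-.08):
  Q=P[(abs(D@u-s)<.009)&(abs(D@v)<.015)];print(s,np.median(Q[:,2]),np.percentile(Q[:,2],95),len(Q))
cv2.imwrite('pics/s4.png',cv2.resize(a['image'][180:300,200:360],(800,600))[:,:,::-1])
go(.455,-.0495,.055,93.4)
"
```

```text
t 45.08 p [ 0.4552 -0.0496  0.179 ] R [[-0.054, 0.999, -0.001], [0.999, 0.054, 0.0], [0.0, -0.001, -1.0]] F [ 0.5 -0.1  0.3] w 0.0853 gf 0.0 q [-21.1  17.3  95.6   0.   67.1 -24.2]
roof (array([455.2, -50.5]), array([ 68.2, 213. ]), 3.5) [ 0.41524825 -0.15841382  0.04900055] [0.4954419  0.05742543 0.05723806] 24112
scene roof (array([455.2, -50.4]), array([ 71.5, 212.6]), 3.2)
0.08 0.04381609758578603 0.04638014205864387 70
0.03 0.044479096352620096 0.04690667448657687 66
-0.03 0.04443702602999294 0.04672335200099591 60
-0.08 0.04399364645453052 0.04672779338940791 63
go (0.455, -0.0495, 0.055, 93.4) d [ 1.00e-04 -2.00e-04  1.24e-01] | 3 rows of [ 0.     -0.0001  0.0413] ; turn -0.0011 1 rows of -0.0011 q6 -10
```

View pics/s4.png

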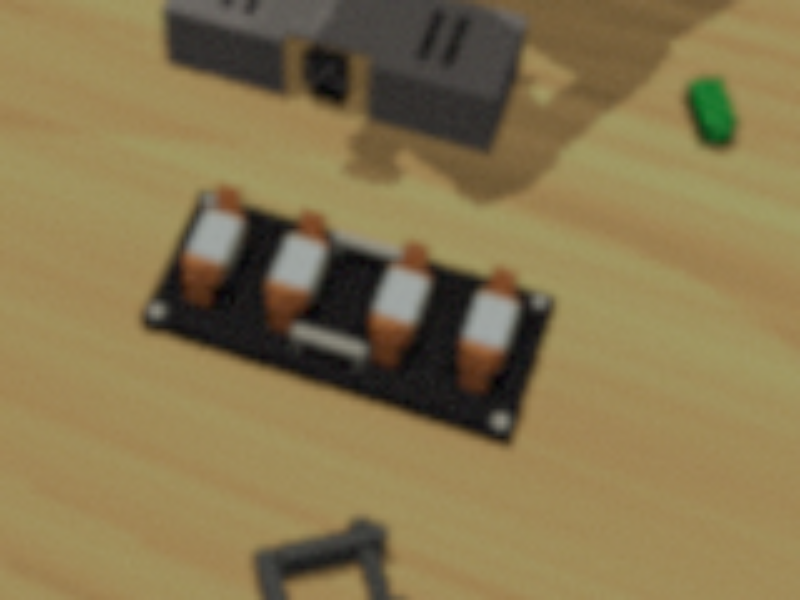

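All four fuses sit in their jaws with tops at 44 mm, and the cover stands at (0.455,-0.0504). I'll grasp the cover.

{"method": "send_rows", "body": {
  "deltas": [
    [[-0.0008,0,0.05,0,0,-0.003,1],[0,0,0.05,0,0,0,1],[0,0,0.029,0,0,0,1],[0,0,0,0,0,0,1],[0,0,0,0,0,0,0.3],[0,0,0,0,0,0,-1],[0,0,0,0,0,0,-1],[0,0,0,0,0,0,-1],[0,0,0,0,0,0,-1],[0,0,0,0,0,0,-1]]
  ],
  "squeeze": 45
}}

```text
time_s: 46.42
position: [0.455, -0.0506, 0.0525]
tool_rot: [[-0.064, 0.998, 0.001], [0.998, 0.064, -0.001], [-0.001, 0.001, -1.0]]
ft_force: [-7.7, -0.9, 19.0]
grip_width: 0.0514
gripper_force: 44.5
```

{"method": "send_rows", "body": {
  "deltas": [
    [[0,0,-0.01,0,0,0,-1],[0,0,-0.03,0,0,0,-1],[0,0,-0.03,0,0,0,-1],[0,0,-0.03,0,0,0,-1],[0,0,0,0,0,0,-1]]
  ]
}}

```text
time_s: 47.05
position: [0.4561, -0.0506, 0.1526]
tool_rot: [[-0.063, 0.998, 0.005], [0.998, 0.063, -0.002], [-0.002, 0.005, -1.0]]
ft_force: [-0.4, 0.5, -3.5]
grip_width: 0.0516
gripper_force: 48.1
```

```bash
cat > c.py <<'E'
from h import *
def cover():
    s=st();p=s['position']
    for n in('scene','side'):
        d=cap(n);P=cloud(d);z=P[...,2]
        a=(np.hypot(P[...,0]-p[0],P[...,1]-p[1])<.14)&(abs(P[...,1]-p[1])>.05)
        zt=np.percentile(z[a&(z>p[2]-.03)&(z<p[2]+.012)],80); r=P[a&(abs(z-zt)<.006)]; A=np.c_[r[:,:2],np.ones(len(r))];k=np.linalg.lstsq(A,r[:,2],rcond=None)[0]
        print(n,'roof z',round(zt,4),rect(r),'tilt',k[:2].round(3),len(r))
E
python3 -c "
from c import *
cover();go(.6235,.0222,.155,93.4)"
```

```text
t 47.05 p [ 0.4561 -0.0506  0.1526] R [[-0.063, 0.998, 0.005], [0.998, 0.063, -0.002], [-0.002, 0.005, -1.0]] F [-0.4  0.5 -3.5] w 0.0516 gf 48.09380695223808 q [-21.2  19.3  97.9   0.   62.5 -24.8]
scene roof z 0.1551 (array([457.2, -50.5]), array([ 71.4, 212.5]), 4.0) tilt [-0.006 -0.001] 741
side roof z 0.1521 (array([453.7, -48.9]), array([ 69. , 215.4]), 2.1) tilt [ 0.007 -0.005] 639
go (0.6235, 0.0222, 0.155, 93.4) d [ 0.0617  0.1727 -0.0048] | 3 rows of [ 0.0206  0.0576 -0.0016] ; turn 0.0035 1 rows of 0.0035 q6 -1
```

{"method": "send_rows", "body": {
  "deltas": [
    [[0.0154,0.043,0,0,0,0.0035,-1],[0.0154,0.043,0,0,0,0,-1],[0.0154,0.043,0,0,0,0,-1],[0.0154,0.043,0,0,0,0,-1],[0,0,0,0,0,0,-1],[0,0,0,0,0,0,-1]]
  ]
}}

```text
time_s: 47.9
position: [0.6224, 0.0214, 0.1488]
tool_rot: [[-0.059, 0.998, -0.003], [0.998, 0.059, 0.0], [0.001, -0.003, -1.0]]
ft_force: [0.4, 0.3, -2.7]
grip_width: 0.051
gripper_force: 48.1
```

```bash
python3 -c "
from c import *
cover();go(.6235,.0222,.105,93.4)"
```

```text
t 47.9 p [0.6224 0.0214 0.1488] R [[-0.059, 0.998, -0.003], [0.998, 0.059, 0.0], [0.001, -0.003, -1.0]] F [ 0.4  0.3 -2.7] w 0.051 gf 48.107746839523315 q [ -8.9  34.2  71.3  -0.   74.7 -12.3]
scene roof z 0.1512 (array([622.8,  21.6]), array([ 71.1, 212.3]), 3.7) tilt [-0.008  0.001] 1036
side roof z 0.1503 (array([622.5,  22.9]), array([ 69.8, 214.5]), 3.6) tilt [0.008 0.   ] 640
go (0.6235, 0.0222, 0.105, 93.4) d [0.0011 0.0013 0.0447] | 1 rows of [0.0011 0.0013 0.0447] ; turn -0.0009 1 rows of -0.0009 q6 -1
```

{"method": "send_rows", "body": {
  "deltas": [
    [[0.0004,0,0.03,0,0,0,-1],[0,0,0.02,0,0,0,-1],[0,0,0.01,0,0,0,-1],[0,0,0.005,0,0,0,-1],[0,0,0.005,0,0,0,-1],[0,0,0.005,0,0,0,-1],[0,0,0,0,0,0,-1]]
  ]
}}

```text
time_s: 48.88
position: [0.6231, 0.0218, 0.0752]
tool_rot: [[-0.059, 0.998, -0.0], [0.998, 0.059, 0.0], [0.0, -0.0, -1.0]]
ft_force: [-0.5, 0.5, -2.3]
grip_width: 0.0511
gripper_force: 48.1
```

{"method": "send_rows", "body": {
  "deltas": [
    [[0,0,0.003,0,0,0,-1],[0,0,0.003,0,0,0,-1],[0,0,0.003,0,0,0,-1],[0,0,0.002,0,0,0,-1],[0,0,0,0,0,0,-1]]
  ]
}}

```text
time_s: 49.5
position: [0.6232, 0.0218, 0.0648]
tool_rot: [[-0.059, 0.998, 0.0], [0.998, 0.059, -0.0], [-0.0, 0.0, -1.0]]
ft_force: [-2.7, 0.5, 3.8]
grip_width: 0.0514
gripper_force: 48.7
```

{"method": "send_rows", "body": {
  "deltas": [
    [[0,0,0.001,0,0,0,-1],[0,0,0,0,0,0,-1],[0,0,0,0,0,0,0.5],[0,0,0,0,0,0,1],[0,0,0,0,0,0,1],[0,0,0,0,0,0,1],[0,0,0,0,0,0,1]]
  ]
}}

```text
time_s: 50.38
position: [0.6233, 0.0218, 0.0633]
tool_rot: [[-0.059, 0.998, 0.0], [0.998, 0.059, -0.0], [-0.0, 0.0, -1.0]]
ft_force: [0.7, 1.0, 0.1]
grip_width: 0.0851
gripper_force: 0.0
```

{"method": "send_rows", "body": {
  "deltas": [
    [[0,0,-0.02,0,0,0,1],[0,0,-0.04,0,0,0,1],[0,0,-0.055,0,0,0,1],[-0.055,0,0,0,0,0,1],[0,0,0,0,0,0,1]]
  ]
}}

```text
time_s: 51.0
position: [0.6267, -0.036, 0.1787]
tool_rot: [[-0.055, 0.998, 0.001], [0.998, 0.055, -0.001], [-0.001, 0.001, -1.0]]
ft_force: [0.0, -0.0, -0.6]
grip_width: 0.0855
gripper_force: 0.0
```

```bash
python3 -c "
from h import *
st()
for n in('scene','side','wrist'):
  d=cap(n);P=cloud(d);z=P[...,2]
  r=P[(np.hypot(P[...,0]-.622,P[...,1]-.022)<.14)&(z>.055)&(z<.08)];A=np.c_[r[:,:2]-r[:,:2].mean(0),np.ones(len(r))];k=np.linalg.lstsq(A,r[:,2],rcond=None)[0]
  print(n,rect(r),k.round(4),len(r))
save(d,'w5')
a=cap('scene')['image'][190:290,215:335];b=d['image']
cv2.imwrite('pics/f.png',np.hstack([cv2.resize(a,(400,384)),cv2.resize(b,(400,300))[:,:] if 0 else cv2.resize(b[:300,100:400],(384,384))])[:,:,::-1])
u=np.array([-.0585,.9983])
L=cloud(d);C=np.array([.6223,.0222]);D=L[...,:2]-C;a_=D@u;b_=D@np.array([u[1],-u[0]]);z=L[...,2]
for sg in(1,-1):
  m=(abs(a_)<.014)&(b_*sg>.022)&(b_*sg<.045)&(z>.054)&(z<.062);print('tab',sg,m.sum(),np.percentile(abs(b_[m]),[2,50,98]) if m.sum() else '')
"
```

```text
t 51.0 p [ 0.6267 -0.036   0.1787] R [[-0.055, 0.998, 0.001], [0.998, 0.055, -0.001], [-0.001, 0.001, -1.0]] F [ 0.  -0.  -0.6] w 0.0855 gf 0.0 q [-14.1  33.   68.3  -0.   78.7 -17.2]
scene (array([622.7,  21.9]), array([ 70.8, 212.1]), 3.3) [-0.0309 -0.0006  0.0657] 1721
side (array([622.4,  23.7]), array([ 69.9, 216.2]), 3.5) [ 0.0247 -0.0011  0.0644] 1712
wrist (array([624. ,   4.6]), array([ 68.3, 177. ]), 3.4) [-0.0011  0.0005  0.0664] 25859
tab 1 432 [0.02750301 0.03098616 0.03444742]
tab -1 424 [0.02629938 0.02978507 0.03305667]
```

View pics/f.png

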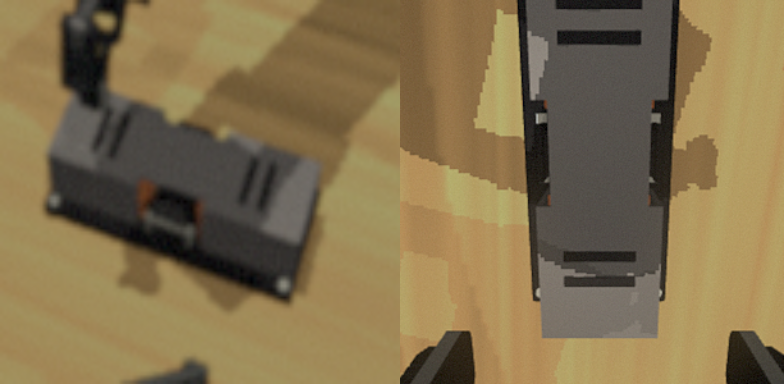

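The cover sits flat with its roof at 66.4 mm. Both tabs are out at about 34 mm a side, above the catches. Last is the lever.

```bash
python3 -c "
from h import *
go(.4075,-.336,.18,14.5)"
```

```text
go (0.4075, -0.336, 0.18, 14.5) d [-0.2902 -0.2365 -0.002 ] | 5 rows of [-0.058  -0.0473 -0.0004] ; turn 1.3775 8 rows of 0.1722 q6 36
```

{"method": "send_rows", "body": {
  "deltas": [
    [[-0.0484,-0.0394,0,0,0,0,0.4],[-0.0484,-0.0394,0,0,0,0,0.4],[-0.0484,-0.0394,0,0,0,0,0.4],[-0.0484,-0.0394,0,0,0,0,0.4],[-0.0484,-0.0394,0,0,0,0,0.4],[-0.0484,-0.0394,0,0,0,0,0.4],[0,0,0,0,0,0.1722,0.4],[0,0,0,0,0,0.1722,0.4],[0,0,0,0,0,0.1722,0.4],[0,0,0,0,0,0.1722,0.4],[0,0,0,0,0,0.1722,0.4],[0,0,0,0,0,0.1722,0.4]]
  ]
}}

```text
time_s: 52.7
position: [0.4081, -0.3361, 0.1781]
tool_rot: [[0.83, 0.558, -0.0], [0.558, -0.83, 0.0], [0.0, -0.0, -1.0]]
ft_force: [0.4, 0.5, -0.3]
grip_width: 0.0596
gripper_force: 0.0
```

{"method": "send_rows", "body": {
  "deltas": [
    [[0,0,0,0,0,0.1722,0.4],[0,0,0,0,0,0.1722,0.4],[0,0,0,0,0,0,0.4],[0,0,0,0,0,0,0.4]]
  ]
}}

```text
time_s: 53.2
position: [0.4079, -0.3365, 0.1782]
tool_rot: [[0.967, 0.253, -0.0], [0.253, -0.967, 0.0], [-0.0, -0.0, -1.0]]
ft_force: [0.6, -0.1, -0.0]
grip_width: 0.0596
gripper_force: 0.0
```

```bash
cat > b.py <<'E'
from h import *
def ball(x,y):
    d=cap('wrist');P=cloud(d);z=P[...,2];c,s=np.cos(np.radians(14.5)),np.sin(np.radians(14.5))
    B=P[(np.hypot(P[...,0]-x,P[...,1]-y)<.03)&(z>.075)&(z<.105)]; A=np.c_[2*B,np.ones(len(B))]; o=np.linalg.lstsq(A,(B**2).sum(1),rcond=None)[0][:3]
    print('ball',len(B),o.round(4),'offset',(o[0]*c+o[1]*s-.3473).round(4)); return o
E
python3 -c "
from b import *
st();o=ball(.41,-.335);go(.4075,-.336,.088,14.5)"
```

```text
t 53.2 p [ 0.4079 -0.3365  0.1782] R [[0.967, 0.253, -0.0], [0.253, -0.967, 0.0], [-0.0, -0.0, -1.0]] F [ 0.6 -0.1 -0. ] w 0.0596 gf 0.0 q [-52.4  23.8  85.    0.   71.2  23. ]
ball 1217 [ 0.4106 -0.3355  0.0845] offset -0.0338
go (0.4075, -0.336, 0.088, 14.5) d [-0.0001 -0.0007  0.0903] | 2 rows of [-0.0001 -0.0004  0.0451] ; turn 0.0024 1 rows of 0.0024 q6 36
```

{"method": "send_rows", "body": {
  "deltas": [
    [[0.002,0,0.045,0,0,0,0.4],[0,0,0.045,0,0,0,0.4],[0,0,0,0,0,0,-1],[0,0,0,0,0,0,-1],[0,0,0,0,0,0,-1],[0,0,0,0,0,0,-1],[0,0,0,0,0,0,-1]]
  ],
  "squeeze": 25
}}

```text
time_s: 54.12
position: [0.4096, -0.3356, 0.0898]
tool_rot: [[0.968, 0.25, 0.0], [0.25, -0.968, 0.001], [0.001, -0.001, -1.0]]
ft_force: [-1.4, 4.6, -2.6]
grip_width: 0.024
gripper_force: 24.6
```

{"method": "send_rows", "body": {
  "deltas": [
    [[0.01,0,-0.0045,0,0,0,-1],[0.01,0,-0.0028,0,0,0,-1],[0.01,0,-0.0013,0,0,0,-1],[0.01,0,0.0002,0,0,0,-1],[0.01,0,0.0016,0,0,0,-1],[0.01,0,0.0031,0,0,0,-1],[0.006,0,0.0028,0,0,0,-1],[0.003,0,0.0015,0,0,0,-1],[0,0,0,0,0,0,-1]]
  ]
}}

```text
time_s: 55.25
position: [0.4769, -0.3184, 0.0898]
tool_rot: [[0.968, 0.251, 0.001], [0.251, -0.968, 0.0], [0.001, 0.0, -1.0]]
ft_force: [-0.6, 6.1, 3.0]
grip_width: 0.0244
gripper_force: 26.1
```

{"method": "send_rows", "body": {
  "deltas": [
    [[0.003,0,0.002,0,0,0,-1],[0.003,0,0.002,0,0,0,-1],[0.001,0,0.001,0,0,0,-1],[0,0,0,0,0,0,-1]]
  ]
}}

```text
time_s: 55.75
position: [0.4823, -0.3171, 0.0861]
tool_rot: [[0.968, 0.251, -0.001], [0.251, -0.968, -0.001], [-0.001, 0.0, -1.0]]
ft_force: [-11.5, 6.0, 15.7]
grip_width: 0.0241
gripper_force: 27.2
```

At the stop (11.5 N opposing). I'll release, retreat and check.

{"method": "send_rows", "body": {
  "deltas": [
    [[-0.003,0,-0.001,0,0,0,0.3],[0,0,0,0,0,0,0.5],[0,0,0,0,0,0,0.8],[0,0,-0.04,0,0,0,1],[0,0,-0.05,0,0,0,1],[0,0,0,0,0,0,1]]
  ]
}}

```text
time_s: 56.5
position: [0.4815, -0.3193, 0.1775]
tool_rot: [[0.968, 0.25, 0.006], [0.25, -0.968, -0.006], [0.004, 0.007, -1.0]]
ft_force: [-0.5, 0.2, -0.5]
grip_width: 0.0853
gripper_force: 0.0
```

```bash
python3 -c "
from b import *
st();ball(.477,-.318)
from f import *
for n in('scene','side'):
  d=cap(n);P=cloud(d);z=P[...,2]
  r=P[(np.hypot(P[...,0]-.622,P[...,1]-.022)<.14)&(z>.055)&(z<.08)];print(n,rect(r),np.median(r[:,2]))
  for nm,x,y in(('mug',.648,-.41),('tin',.35,-.34),('clevis',.783,.08)):
    r=P[(np.hypot(P[...,0]-x,P[...,1]-y)<.065)&(z>.02)];print(nm,rect(r))
"
```

```text
t 56.5 p [ 0.4815 -0.3193  0.1775] R [[0.968, 0.25, 0.006], [0.25, -0.968, -0.006], [0.004, 0.007, -1.0]] F [-0.5  0.2 -0.5] w 0.0853 gf 0.0 q [-45.3  28.2  77.4   0.   73.9  30.2]
ball 1189 [ 0.4755 -0.3189  0.0846] offset 0.0332
scene (array([622.5,  21.7]), array([ 72.2, 212.6]), 3.2) 0.06606199206435426
mug (array([ 652.5, -410.1]), array([93.2, 85. ]), 4.9)
tin (array([ 367.6, -333.3]), array([95.7, 87.7]), 46.2)
clevis (array([781.4,  77.6]), array([63. , 67.9]), 37.2)
side (array([622.6,  23.8]), array([ 71.7, 214.8]), 3.4) 0.06471936523836525
mug (array([ 648.5, -411.9]), array([83.5, 95.3]), 15.8)
tin (array([ 411.3, -330.6]), array([ 4.6, 33.7]), 14.6)
clevis (array([778.6,  79.1]), array([49.5, 70.1]), 35.7)
```

Lever offset is +33.2 mm (fully on), the cover is seated and the bystanders have not moved.

```bash
python3 -c "
from rig import env
print(env.close_job())"
```

```text
the job is handed in; nothing more can be done
None
```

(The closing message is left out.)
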